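# Change the juniper scent wood on the nightstand

### The job

Change the scent wood on the nightstand: pull the front of the tilt-out bin open to its stop, pour the spent juniper blocks from the lilac tray into the tilted opening, then shut the bin fully with all the blocks inside and stand the empty tray upright on the bare table again. Build all the fresh slats into an airy log-cabin tower on the tile trivet: the first pair across its two runners, every layer of two crosswise to the one below, each slat along an edge of the tile with its ends reaching evenly to both sides; an odd last slat lies alone on top, also along an edge. Leave the torch and the glass paperweight where they are.

Things in the scene. Friction and masses are not known exactly. Their poses are not given: they have to be found in the camera images.
- bin_front (a joint): tilt angle of the bin's front: 0 = shut, 0.75 rad = fully open against its stop. It swings about the level hinge line at its foot, the top coming out towards the bin's front (its -x side). The hinge is stiff: the front stays where it is left and takes about 2 to 5 N at the lip to move.
- bin_hinge (a point): middle of the hinge line of the tilt-out bin, 8 mm above the table, fixed to the bin's carcass. Axes: z up, y along the hinge, +x to the rear of the bin (the front faces -x). The birch-plywood bin is a fixed box 260 wide (y), 180 deep and 200 high, whose front face is level with this line; its flat top lies 192 mm above this point.
- bin_lip (a point): middle of the top edge of the bin's moving front: a plywood panel 14 thick and 260 wide which, shut, stands 40 mm above the box's top all along, as the lip by which it is pulled. It moves with the front (shut: 232 mm above the hinge and 7 mm before it). Its own z runs up the panel, y along the lip, x from the panel towards the well; the panel's faces lie 7 mm to either side in x.
- bin_well (a point): middle of the inside floor of the well that is fixed behind the front panel and tilts with it: inside 112 deep (x), 210 wide (y); its back wall is 120 high above the floor, the panel 220. Shut, it is under the box's top; fully open, its mouth lies before the box, about 180 mm above the table and 150 mm wide from the lip to the back wall's top edge, which is then level with the box's front face. Same axes as bin_lip.
- trivet_top (a point): centre of the square glazed tile trivet, at the height of its runners' tops, 18 mm above the table: a tile 140 x 140 and 8 high with two raised runners along its x axis (140 long, 16 wide, their centre lines 50 mm either side of the middle in y, tops at this point's height). Fixed to the table; x and y parallel to its edges, z up.
- tray_grip (a point): centre of the handle bar of the lilac plastic tray, 64 mm above the tray's underside and midway along it. Tray 170 long (x), 132 wide (y), walls 40 high and 4 thick, floor 4 thick; three sides walled, the -x end quite open as a pouring mouth. The bar spans the tray's width (along y), 14 wide (x) and 12 high, and has posts at both ends; below it is free room. Tray about 0.16 kg. z is up when it stands.
- block1_mid (a point): centre of spent juniper block 1: 65 long (x), 30 wide (y), 22 high (z), about 25 g, lying in the tray at the start. Three to six are present.
- block2_mid (a point): centre of spent juniper block 2: 65 long (x), 30 wide (y), 22 high (z), about 25 g, lying in the tray at the start. Three to six are present.
- block3_mid (a point): centre of spent juniper block 3: 65 long (x), 30 wide (y), 22 high (z), about 25 g, lying in the tray at the start. Three to six are present.
- block4_mid (a point): centre of spent juniper block 4: 65 long (x), 30 wide (y), 22 high (z), about 25 g, lying in the tray at the start. Three to six are present.
- block5_mid (a point): centre of spent juniper block 5: 65 long (x), 30 wide (y), 22 high (z), about 25 g, lying in the tray at the start. Three to six are present.
- block6_mid (a point): centre of spent juniper block 6: 65 long (x), 30 wide (y), 22 high (z), about 25 g, lying in the tray at the start. Three to six are present.
- slat1_mid (a point): centre of fresh juniper slat 1: 130 long (x), 30 wide (y), 20 thick (z), 45 g, lying flat on the table at the start. Four to six are present.
- slat2_mid (a point): centre of fresh juniper slat 2: 130 long (x), 30 wide (y), 20 thick (z), 45 g, lying flat on the table at the start. Four to six are present.
- slat3_mid (a point): centre of fresh juniper slat 3: 130 long (x), 30 wide (y), 20 thick (z), 45 g, lying flat on the table at the start. Four to six are present.
- slat4_mid (a point): centre of fresh juniper slat 4: 130 long (x), 30 wide (y), 20 thick (z), 45 g, lying flat on the table at the start. Four to six are present.
- slat5_mid (a point): centre of fresh juniper slat 5: 130 long (x), 30 wide (y), 20 thick (z), 45 g, lying flat on the table at the start. Four to six are present.
- slat6_mid (a point): centre of fresh juniper slat 6: 130 long (x), 30 wide (y), 20 thick (z), 45 g, lying flat on the table at the start. Four to six are present.
- torch: bystander: aluminium pen torch lying on the table, 130 long (x), 21 thick; origin underneath its middle
- paperweight: bystander: green glass paperweight dome, 74 across, 40 high; origin underneath
Not all that is in view belongs to the job. What is shaped like the part that bears block6_mid but pink is not meant.

How it is judged:
By the outcome, as a careful person would: the job done as asked, in the order asked, and still so for the second after the job is handed in, with the robot touching nothing.
Of block1, block2, block3, block4, block5, block6 only 3 to 6 are there at a start; the rules pass over those that are not, and their reading is None.
Of slat1, slat2, slat3, slat4, slat5, slat6 only 4 to 6 are there at a start; the rules pass over those that are not, and their reading is None.
At some moment in a run one of tray may be knocked a few centimetres aside while the robot is not near it.
Once in a run the grip may slacken for a moment while it holds something.
It also fails if it takes over 208 s, if anything falls off the work surface, if the arm or the gripper's body presses on something with over 40 N, if the wrist force passes 120 N, or if a joint passes its speed limit or range.

### The arm

A 6-joint arm with a two-finger parallel gripper is mounted at the origin on the work surface. World frame = base frame: x ahead of the robot, y to its left, z up, the work surface at z = 0. Lengths are in m, angles in degrees, forces in N, time in s.
With the tool pointing down it reaches from about 0.4 to 0.825 m from the base axis. Payload 7 kg.
Tool frame: the origin (TCP) lies midway between the tips of the shut fingers; the grasp point (between the pads) lies 19 mm behind it (ctrl.hold_point_z is the distance from the TCP to the grasp point, in m); z points along the fingers, y is the line along which they close (so a half turn about z gives the same grasp; the last joint's range is limited). The gripper opens to 88 mm and grips with 3 to 60 N. Pads are 19 mm wide; open, the fingers measure 130 mm over their backs; the gripper's body (78 mm by 193 mm) begins 47 mm behind the grasp point.
Start: joints at [90.934, 20.546, 0.682, 0, -70.136, -16.507], TCP at [0.181, 0.65, 0.227] pointing down, gripper open.
Joint ranges: [-176.03, 176.03], [-82.01, 121.73], [-58.28, 71.71], [-173.87, 95.51], [-174.79, -0.11], [-173.66, 173.66]. Speed limits (degrees/s): [136.94, 136.94, 172.46, 180, 180, 180].

### API

Orientations are given as [roll, pitch, yaw] about the fixed x, y, z axes, in that order (R = Rz(yaw) Ry(pitch) Rx(roll)).
In Python, from plant import ctrl gives the robot as it stands.
- The arm moves only by the tool apply_moves, never from a script. Its argument "deltas" is a list of rows, each an object with "fingers": the finger opening in mm, from 0 to 87.6; "delta_pos": the shift along the tool's x, y, z in mm, a list of three; "angular": the turn, a rotation vector about the tool's x, y, z in degrees, a list of three. A call has 1 to 10 rows; each row is the pose to reach, as a shift and turn from the pose commanded when the call began, along the tool's axes at that moment; what a row does not reach only later rows make up. A row lasts 1/10 s, in which the tool goes at most 50 mm and 8.59 degrees, less where a joint would pass 70% of its speed; a pose out of reach is approached as far as the arm can. A call with a gripper value outside its range is refused whole. The fingers move at their own pace and stop on an object; the grip force is fixed at half the most. Time passes only in rows, so rows that repeat a pose let the fingers close. It gives the time, the measured TCP pose, the force, the opening and the grip force at its end, in the units of the state.
- ctrl.get_obs(): the state, without advancing time (a new reading comes with each control period).
- ctrl.snapshot(name): name is "scene" or "side" or "wrist"; returns the picture (400x640x3 uint8, red, green, blue); there is no depth.
- ctrl.camera_params(name): a dict with "fx", "fy", "cx", "cy" (pixels), "cam_to_world" (4x4, takes a point from camera to world coordinates); the wrist camera has in their place "mount" (4x4, takes a point from camera to tool coordinates, whose origin is the TCP and whose axes are the flange's). Camera axes: x right, y up, looking along -z (the intrinsics and any distortion apply to the point x, -y, -z); pixel columns grow to the right and rows downward; lengths in m; the calibration is good to about 2 mm. The wrist camera is an equidistant fisheye: a pixel r from the principal point sees the ray r / f radians off the axis. A picture is of the moment at which its call begins: read the wrist's pose just before it. camera_params takes no time and is no camera call.
- ctrl.close_job(): hands the job in; it is judged then, once.
The state is a dict: "clock": time; "joint_pos": joint angles; "qvel": joint speeds; "tau": joint torques, N m; "tool_pos": TCP position; "orientation": TCP orientation; "force": force on the tool from outside, world axes, zero at the start; "moment": the same for the moment, N m; "opening": finger opening in m; "gripper_force": force on a finger pad.
Only numpy, scipy, OpenCV 4.12 (cv2) and the standard library are available. Lean on these libraries where they do the work, as an engineer would, in place of code of your own. Each camera call takes 0.05 s, during which the arm holds its last target. There are 200 camera calls.

## Working session

There is one attempt and no reset: what is moved stays moved. The work goes in short steps, Python scripts to look and compute and a tool call to move; the robot and the scene stay as the last step left them, time stands still between calls to the robot, and variables do not carry over. Pictures are saved under pics/ and viewed, at most 14 in all, crops included, and the job is handed in when it is done.

Besides the shell and the picture viewer there is one more tool, called after "Request:" as name(argument=value, ...) on one line, values as JSON. apply_moves: Moves the arm, as the interface text tells. Its arguments: {"type":"object","properties":{"deltas":{"type":"array"}},"required":["deltas"]}

```bash
mkdir -p pics; ls
python3 - <<'E'
from plant import ctrl
import cv2,numpy as np
print(ctrl.get_obs())
for n in ["scene","side","wrist"]:
    im=ctrl.snapshot(n); cv2.imwrite(f"pics/{n}0.png",im[:,:,::-1]); 
    p=ctrl.camera_params(n); print(n,{k:np.round(v,4).tolist() for k,v in p.items()})
print(ctrl.hold_point_z)
a=[cv2.imread(f"pics/{n}0.png") for n in ["scene","side"]]
E
```

```text
pics
{'clock': 0.0, 'joint_pos': array([ 9.09357382e+01,  2.05903642e+01,  6.33180685e-01, -2.10579045e-02,
       -7.01357624e+01, -1.65069596e+01]), 'qvel': array([-0.03174531, -0.02857474, -0.06128858, -0.01675628, -0.1131212 ,
       -0.02017206]), 'tau': array([-1.53086468e-03, -5.82713270e+01,  2.93062896e+01,  6.99726686e+00,
        6.84000668e-03, -1.57679519e-04]), 'tool_pos': array([0.18108257, 0.64973969, 0.22562732]), 'orientation': array([ 1.79905260e+02, -7.43166960e-03, -1.55783866e+01]), 'force': array([ 0.69585714, -0.82520623,  0.02627711]), 'moment': array([-0.00765167,  0.00055835, -0.01437299]), 'gripper_force': 0.0, 'opening': 0.08765058289186442}
scene {'fx': 420.264, 'fy': 420.264, 'cx': 329.2099, 'cy': 196.691, 'cam_to_world': [[-0.2548, -0.6755, 0.6919, 1.4102], [0.9669, -0.1892, 0.1713, 0.1491], [0.0152, 0.7127, 0.7013, 0.9455], [0.0, 0.0, 0.0, 1.0]]}
side {'fx': 362.8628, 'fy': 362.8628, 'cx': 316.129, 'cy': 199.9825, 'cam_to_world': [[0.7932, 0.4232, -0.4379, 0.1748], [-0.609, 0.5457, -0.5757, -0.6103], [-0.0047, 0.7233, 0.6906, 0.83], [0.0, 0.0, 0.0, 1.0]]}
wrist {'fx': 309.7069, 'fy': 309.7069, 'cx': 320.3159, 'cy': 202.3415, 'mount': [[0.0015, 0.9657, 0.2597, 0.0696], [1.0, -0.0012, -0.0011, 0.0013], [-0.0008, 0.2597, -0.9657, -0.1587], [0.0, 0.0, 0.0, 1.0]]}
0.0188
```

View pics/scene0.png

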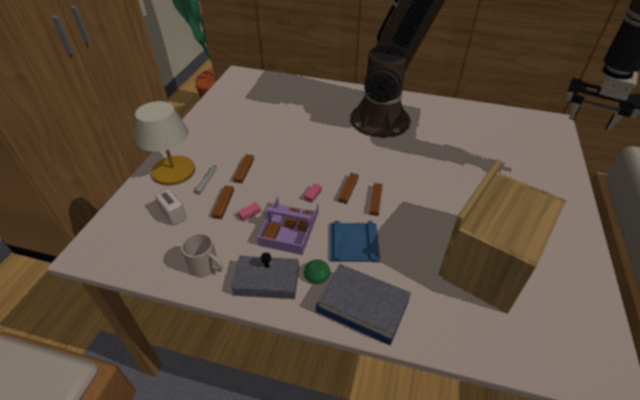

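View pics/side0.png

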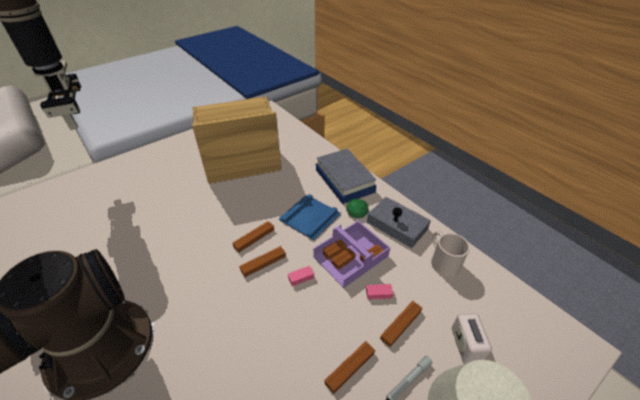

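Scene view: the bin is at right (~500,240) with its lip on its left/near-robot edge. The blue trivet is at (355,242), the lilac tray at (288,230), four slats at (223,201), (243,168), (348,188) and (376,198), the torch at (206,179) and the paperweight at (317,271). Pink decoys are at (249,211) and (313,192). The side view agrees.

```bash
cat > h.py <<'E'
from plant import ctrl
import cv2,numpy as np
from scipy.spatial.transform import Rotation as R
def ray(n,u,v,tcp=None):
    p=ctrl.camera_params(n)
    x,y=(u-p['cx'])/p['fx'],(v-p['cy'])/p['fy']
    if n=='wrist':
        T=np.eye(4);T[:3,:3]=R.from_euler('xyz',tcp[1],degrees=True).as_matrix();T[:3,3]=tcp[0];T=T@p['mount']
        r=np.hypot(x,y);d=np.array([x/r*np.sin(r),-y/r*np.sin(r),-np.cos(r)]) if r>0 else np.array([0,0,-1.])
    else: T=np.array(p['cam_to_world']);d=np.array([x,-y,-1])
    return T[:3,3],T[:3,:3]@(d/np.linalg.norm(d))
def onplane(n,u,v,z,tcp=None):
    o,d=ray(n,u,v,tcp);return o+d*(z-o[2])/d[2]
def tri(a,b):
    (o1,d1),(o2,d2)=a,b
    A=np.stack([d1,-d2],1);s=np.linalg.lstsq(A,o2-o1,rcond=None)[0]
    p,q=o1+s[0]*d1,o2+s[1]*d2
    return (p+q)/2,np.linalg.norm(p-q)
def proj(n,P):
    p=ctrl.camera_params(n);T=np.linalg.inv(p['cam_to_world']);q=T[:3,:3]@P+T[:3,3]
    return p['fx']*q[0]/-q[2]+p['cx'],p['fy']*q[1]/q[2]+p['cy']
def snap(n,f):
    o=ctrl.get_obs();im=cv2.cvtColor(ctrl.snapshot(n),cv2.COLOR_RGB2BGR);cv2.imwrite('pics/'+f,im)
    return im,(o['tool_pos'],o['orientation'])
def mask(im,lo,hi):
    return cv2.inRange(cv2.cvtColor(im,cv2.COLOR_BGR2HSV),np.array(lo),np.array(hi))
def rects(n,im,lo,hi,z,tcp=None,amin=60):
    """contours of a colour mask, pixels cast to the plane z, min-area rectangles there"""
    out=[]
    for c in cv2.findContours(mask(im,lo,hi),cv2.RETR_EXTERNAL,cv2.CHAIN_APPROX_NONE)[0]:
        if cv2.contourArea(c)<amin: continue
        w=np.array([onplane(n,u,v,z,tcp)[:2] for u,v in c[:,0]],np.float32)
        (cx,cy),(a,b),t=cv2.minAreaRect(w*1000)
        if a<b:a,b,t=b,a,t+90
        out.append((round(cx),round(cy),round(a),round(b),round((t+90)%180-90,1),tuple(c[:,0].mean(0).astype(int))))
    return out
E
python3 - <<'E'
from h import *
S=cv2.imread('pics/scene0.png');D=cv2.imread('pics/side0.png')
hs=lambda im,u,v:cv2.cvtColor(im,cv2.COLOR_BGR2HSV)[v,u].tolist()
print('slat',hs(S,376,198),hs(D,262,262),'blue',hs(S,355,242),'lil',hs(S,265,235),'block',hs(S,270,230),'pink',hs(S,249,211))
for n,im in(('scene',S),('side',D)):
    print(n,'brown',rects(n,im,(3,140,50),(12,255,200),.01));print('blue',rects(n,im,(98,120,60),(112,255,255),.015,None,300))
    print('lil',rects(n,im,(125,60,60),(150,255,255),.04,None,100))
a=cv2.resize(S[150:310,430:570],None,fx=2.8,fy=2.8,interpolation=cv2.INTER_CUBIC);b=cv2.resize(D[90:190,180:290],None,fx=3.6,fy=3.6,interpolation=cv2.INTER_CUBIC)
c=cv2.resize(S[195:260,250:325],None,fx=5,fy=5)
o=np.zeros((600,800,3),np.uint8);o[:a.shape[0],:a.shape[1]]=a;o[:b.shape[0],400:400+b.shape[1]]=b;o[360-325+325-325+240:,:][:0]
cc=cv2.resize(D[215:290,305:400],None,fx=2.4*1.2,fy=2.4*1.2);o[370:370+cc.shape[0],400:400+cc.shape[1]]=cc
cv2.imwrite('pics/crop0.png',o)
E
```

```text
slat [13, 186, 92] [13, 187, 127] blue [104, 140, 91] lil [13, 182, 94] block [13, 186, 89] pink [172, 128, 149]
scene brown [(-60, -784, 234, 86, 29.6, (np.int64(204), np.int64(80)))]
blue [(645, 35, 141, 130, 14.6, (np.int64(355), np.int64(243)))]
lil [(661, -164, 175, 148, 0.5, (np.int64(287), np.int64(226)))]
side brown [(387, -397, 45, 29, 4.5, (np.int64(335), np.int64(380))), (447, -393, 83, 30, 5.5, (np.int64(353), np.int64(362))), (608, -391, 110, 29, 7.8, (np.int64(403), np.int64(319))), (386, -26, 41, 37, -8.1, (np.int64(248), np.int64(267))), (612, -140, 76, 69, 89.3, (np.int64(339), np.int64(253))), (455, 66, 129, 38, 4.3, (np.int64(256), np.int64(235)))]
blue [(635, 27, 141, 135, 15.1, (np.int64(309), np.int64(216))), (1072, 1257, 881, 430, -89.9, (np.int64(246), np.int64(59)))]
lil [(628, -162, 184, 165, 0.7, (np.int64(349), np.int64(251)))]
```

View pics/crop0.png

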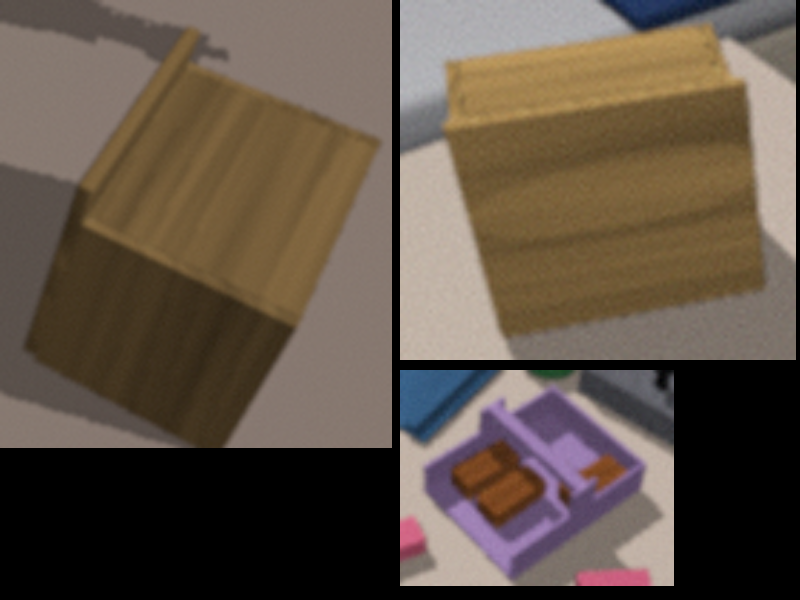

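View pics/wrist0.png

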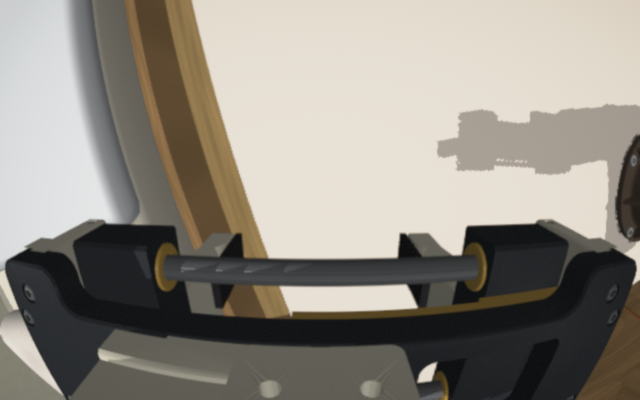

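Crops: in the scene view the bin's lip is along the left edge of its top. The box-top corners in full pixels are (460.4,229.3) front, (535.4,266) rear near and (565,201) rear far. In the tray view the bar spans the tray's width and at least four blocks are visible. The wrist view shows no usable targets from here.

Run:
```python
from h import *
S=cv2.imread('pics/scene0.png');D=cv2.imread('pics/side0.png')
for n,im in(('scene',S),('side',D)):
    print(n,[r for r in rects(n,im,(3,150,40),(16,255,200),.01) if abs(r[1])<600 and r[2]<170])
    print([r for r in rects(n,im,(165,80,80),(178,255,255),.012)])
for u,v in((460.4,229.3),(535.4,266),(565,201)): print(onplane('scene',u,v,.2).round(3))
print('lip',[onplane('scene',430+u/2.8,150+v/2.8,.24).round(3) for u,v in((85,190),(190,30),(200,38))])
# side view: lip corners outer: crop origin 180,90 scale 3.6 x offset 400
print('lip side',[onplane('side',180+(u-400)/3.6,90+v/3.6,.24).round(3) for u,v in((446,128),(742,84))],'foot',[onplane('side',180+(u-400)/3.6,90+v/3.6,.008).round(3) for u,v in((503,334),(764,288))])
a=cv2.resize(S[195:255,250:325],None,fx=6.5,fy=6.5,interpolation=cv2.INTER_CUBIC);b=cv2.resize(S[155:225,195:265],None,fx=3,fy=3)
cv2.imwrite('pics/crop1.png',a)
```

```text
Traceback (most recent call last):
  File "h.py", line 32, in rects
    w=np.array([onplane(n,u,v,z,tcp)[:2] for u,v in c[:,0]],np.float32)
                ~~~~~~~^^^^^^^^^^^^^
  File "h.py", line 13, in onplane
    o,d=ray(n,u,v,tcp);return o+d*(z-o[2])/d[2]
        ~~~^^^^^^^^^^^
  File "h.py", line 5, in ray
    p=ctrl.camera_params(n)
ValueError: time passes only in moves, steps and waits
```

```bash
sed -i "s/^def ray/from functools import lru_cache\n@lru_cache\ndef cam(n): return ctrl.camera_params(n)\ndef ray/; s/p=ctrl.camera_params(n)/p=cam(n)/" h.py
python3 - <<'E'
from h import *
S=cv2.imread('pics/scene0.png');D=cv2.imread('pics/side0.png')
for n,im in(('scene',S),('side',D)):
    print(n,[r for r in rects(n,im,(3,150,40),(16,255,200),.01) if abs(r[1])<600 and r[2]<170])
    print([r for r in rects(n,im,(165,80,80),(178,255,255),.012)])
for u,v in((460.4,229.3),(535.4,266),(565,201)): print(onplane('scene',u,v,.2).round(3))
print('lip',[onplane('scene',430+u/2.8,150+v/2.8,.24).round(3) for u,v in((85,190),(190,30),(200,38))])
print('lip side',[onplane('side',180+(u-400)/3.6,90+v/3.6,.24).round(3) for u,v in((446,128),(742,84))],'foot',[onplane('side',180+(u-400)/3.6,90+v/3.6,.008).round(3) for u,v in((503,334),(764,288))])
a=cv2.resize(S[195:255,250:325],None,fx=6.5,fy=6.5,interpolation=cv2.INTER_CUBIC)
cv2.imwrite('pics/crop1.png',a)
E
```

```text
scene [(666, -205, 52, 31, -0.4, (np.int64(271), np.int64(230))), (624, -166, 34, 29, 0.8, (np.int64(289), np.int64(222))), (597, -395, 134, 31, 8.3, (np.int64(222), np.int64(201))), (455, 64, 137, 24, 4.2, (np.int64(375), np.int64(198))), (428, -32, 136, 28, -4.2, (np.int64(347), np.int64(187))), (431, -396, 136, 31, 3.7, (np.int64(243), np.int64(168)))]
[(615, -298, 69, 46, -36.9, (np.int64(249), np.int64(211))), (483, -136, 79, 39, -12.3, (np.int64(311), np.int64(193)))]
side [(430, -394, 130, 30, 3.7, (np.int64(349), np.int64(366))), (597, -393, 134, 29, 7.2, (np.int64(400), np.int64(323))), (428, -30, 127, 36, -4.7, (np.int64(262), np.int64(260))), (611, -141, 78, 68, 88.3, (np.int64(338), np.int64(253))), (455, 65, 129, 37, 4.5, (np.int64(252), np.int64(236)))]
[(615, -298, 68, 41, -37.7, (np.int64(379), np.int64(291))), (484, -135, 67, 42, -13.2, (np.int64(300), np.int64(275)))]
[0.697 0.293 0.2  ]
[0.762 0.456 0.2  ]
[0.528 0.546 0.2  ]
lip [array([0.7  , 0.284, 0.24 ]), array([0.462, 0.372, 0.24 ]), array([0.472, 0.381, 0.24 ])]
lip side [array([0.453, 0.366, 0.24 ]), array([0.687, 0.274, 0.24 ])] foot [array([0.455, 0.371, 0.008]), array([0.692, 0.276, 0.008])]
```

View pics/crop1.png

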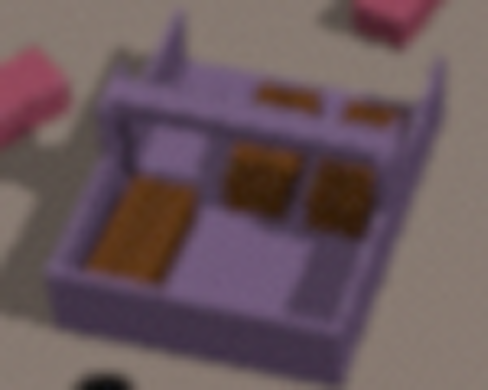

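The tray's open mouth faces the robot (top of the crop, between the side walls' ends). The bar crosses the tray's width, and three blocks are visible. The bin hinge comes out at ≈ (0.578, 0.336) with yaw ≈ 68.7°.

```bash
cat > p.py <<'E'
import json,os,numpy as np
from scipy.spatial.transform import Rotation as R,Slerp
F='cmd.json'
def load():
    return json.load(open(F)) if os.path.exists(F) else dict(p=[.181,.65,.227],q=R.from_euler('xyz',[180,0,-15.57],degrees=True).as_quat().tolist(),f=87.6)
def plan(wps,step=40,ang=7.5):
    """wps: (pos m, rpy deg, fingers mm, extra hold rows[, step mm]); prints calls in tool axes and saves the final commanded pose"""
    s=load();p=np.array(s['p']);q=R.from_quat(s['q']);rows=[]
    for w in wps:
        P=np.array(w[0]);Q=R.from_euler('xyz',w[1],degrees=True) if len(w[1])==3 else R.from_quat(w[1]);st=w[4] if len(w)>4 else step
        n=max(1,int(np.ceil(max(np.linalg.norm(P-p)*1000/st,np.degrees((q.inv()*Q).magnitude())/ang)-.02)))
        sl=Slerp([0,1],R.concatenate([q,Q]))
        rows+=[(p+(P-p)*i/n,sl(i/n),w[2]) for i in range(1,n+1)]+[(P,Q,w[2])]*w[3]
        p,q=P,Q
    b,B=np.array(s['p']),R.from_quat(s['q'])
    for k in range(0,len(rows),10):
        out=[]
        for P,Q,f in rows[k:k+10]:
            d=np.round(B.inv().apply(P-b)*1000,0 if 0 else 1);a=np.round((B.inv()*Q).as_rotvec(degrees=True),1)
            out.append(dict(fingers=f,delta_pos=[float(x)+0. for x in d],angular=[float(x)+0. for x in a]))
        print(json.dumps(out).replace('"delta_pos"','"delta_pos"'))
        b=b+B.apply(d/1000);B=B*R.from_rotvec(a,degrees=True)
    json.dump(dict(p=b.tolist(),q=B.as_quat().tolist(),f=rows[-1][2]),open(F,'w'));print(len(rows),'rows; end',b.round(4),B.as_euler('xyz',degrees=True).round(1))
H=np.array([.578,.336,.008]);TH=np.radians(68.7)
def binpt(x,y,z):  # bin_hinge frame, mm -> world
    c,s=np.cos(TH),np.sin(TH);return H+np.array([c*x-s*y,s*x+c*y,z])/1000
E
python3 - <<'E'
from p import *
o=[180,0,-111.3]
plan([([.25,.62,.31],[180,0,-40],0,0),(binpt(30,0,302),o,0,2),(binpt(30,0,203),o,0,2)])
E
```

```text
[{"fingers": 0, "delta_pos": [18.6, 2.6, -20.7], "angular": [0.0, 0.0, 6.1]}, {"fingers": 0, "delta_pos": [37.3, 5.2, -41.5], "angular": [0.0, 0.0, 12.2]}, {"fingers": 0, "delta_pos": [55.9, 7.8, -62.3], "angular": [0.0, 0.0, 18.3]}, {"fingers": 0, "delta_pos": [74.5, 10.4, -83.0], "angular": [0.0, 0.0, 24.4]}, {"fingers": 0, "delta_pos": [110.4, 24.5, -83.0], "angular": [0.0, 0.0, 30.9]}, {"fingers": 0, "delta_pos": [146.4, 38.7, -83.0], "angular": [0.0, 0.0, 37.4]}, {"fingers": 0, "delta_pos": [182.3, 52.8, -83.0], "angular": [0.0, 0.0, 43.9]}, {"fingers": 0, "delta_pos": [218.2, 67.0, -83.0], "angular": [0.0, 0.0, 50.4]}, {"fingers": 0, "delta_pos": [254.2, 81.1, -83.0], "angular": [0.0, 0.0, 56.8]}, {"fingers": 0, "delta_pos": [290.1, 95.3, -83.0], "angular": [0.0, 0.0, 63.3]}]
[{"fingers": 0, "delta_pos": [28.8, -25.7, 0.0], "angular": [0.0, 0.0, 6.5]}, {"fingers": 0, "delta_pos": [57.6, -51.5, 0.0], "angular": [0.0, 0.0, 13.0]}, {"fingers": 0, "delta_pos": [86.3, -77.2, 0.0], "angular": [0.0, 0.0, 19.5]}, {"fingers": 0, "delta_pos": [115.1, -102.9, 0.0], "angular": [0.0, 0.0, 25.9]}, {"fingers": 0, "delta_pos": [143.9, -128.7, 0.0], "angular": [0.0, 0.0, 32.4]}, {"fingers": 0, "delta_pos": [143.9, -128.7, 0.0], "angular": [0.0, 0.0, 32.4]}, {"fingers": 0, "delta_pos": [143.9, -128.7, 0.0], "angular": [0.0, 0.0, 32.4]}, {"fingers": 0, "delta_pos": [143.9, -128.7, 33.0], "angular": [0.0, 0.0, 32.4]}, {"fingers": 0, "delta_pos": [143.9, -128.7, 66.0], "angular": [0.0, 0.0, 32.4]}, {"fingers": 0, "delta_pos": [143.9, -128.7, 99.0], "angular": [0.0, 0.0, 32.4]}]
[{"fingers": 0, "delta_pos": [0.0, 0.0, 0.0], "angular": [0.0, 0.0, 0.0]}, {"fingers": 0, "delta_pos": [0.0, 0.0, 0.0], "angular": [0.0, 0.0, 0.0]}]
22 rows; end [0.5889 0.364  0.211 ] [ 180.     0.  -111.3]
```

```bash
rm cmd.json; sed -i 's/,0 if 0 else 1);a=/);a=/; s/as_rotvec(degrees=True),1)/as_rotvec(degrees=True)*2)\/2/; s/print(json.dumps(out).*/print("\\n".join(f"{o[\x27fingers\x27]} {o[\x27delta_pos\x27]} {o[\x27angular\x27]}" for o in out)+"\\n--")/' p.py
sed -i 's/float(x)+0\./float(x)+0./g' p.py
python3 - <<'E'
from p import *
o=[180,0,-111.3]
plan([([.25,.62,.31],[180,0,-40],0,0),(binpt(30,0,302),o,0,1),(binpt(30,0,203),o,0,2)],49,8.4)
E
```

```text
0 [25.0, 3.0, -28.0] [0.0, 0.0, 8.0]
0 [50.0, 7.0, -55.0] [0.0, 0.0, 16.5]
0 [75.0, 10.0, -83.0] [0.0, 0.0, 24.5]
0 [118.0, 28.0, -83.0] [0.0, 0.0, 32.5]
0 [162.0, 45.0, -83.0] [0.0, 0.0, 40.5]
0 [206.0, 62.0, -83.0] [0.0, 0.0, 48.0]
0 [250.0, 80.0, -83.0] [0.0, 0.0, 56.0]
0 [294.0, 97.0, -83.0] [0.0, 0.0, 64.0]
0 [338.0, 114.0, -83.0] [0.0, 0.0, 72.0]
0 [382.0, 131.0, -83.0] [0.0, 0.0, 80.0]
--
0 [25.0, -40.0, 0.0] [0.0, 0.0, 8.0]
0 [50.0, -80.0, 0.0] [0.0, 0.0, 15.5]
0 [50.0, -80.0, 0.0] [0.0, 0.0, 15.5]
0 [50.0, -80.0, 33.0] [0.0, 0.0, 15.5]
0 [50.0, -80.0, 66.0] [0.0, 0.0, 15.5]
0 [50.0, -80.0, 99.0] [0.0, 0.0, 15.5]
0 [50.0, -80.0, 99.0] [0.0, 0.0, 15.5]
0 [50.0, -80.0, 99.0] [0.0, 0.0, 15.5]
--
18 rows; end [0.5886 0.3637 0.211 ] [ 180.     0.  -111.1]
```

Request:
apply_moves(deltas=[{"fingers": 0, "delta_pos": [25, 3, -28], "angular": [0, 0, 8]}, {"fingers": 0, "delta_pos": [50, 7, -55], "angular": [0, 0, 16.5]}, {"fingers": 0, "delta_pos": [75, 10, -83], "angular": [0, 0, 24.5]}, {"fingers": 0, "delta_pos": [118, 28, -83], "angular": [0, 0, 32.5]}, {"fingers": 0, "delta_pos": [162, 45, -83], "angular": [0, 0, 40.5]}, {"fingers": 0, "delta_pos": [206, 62, -83], "angular": [0, 0, 48]}, {"fingers": 0, "delta_pos": [250, 80, -83], "angular": [0, 0, 56]}, {"fingers": 0, "delta_pos": [294, 97, -83], "angular": [0, 0, 64]}, {"fingers": 0, "delta_pos": [338, 114, -83], "angular": [0, 0, 72]}, {"fingers": 0, "delta_pos": [382, 131, -83], "angular": [0, 0, 80]}])

```text
clock: 1.15
tool_pos: [0.5152, 0.42, 0.3095]
orientation: [180.0, -0.0, -95.9]
force: [0.6, 1.8, -1.3]
opening: 0.0131
gripper_force: 0.0
```

Request:
apply_moves(deltas=[{"fingers": 0, "delta_pos": [25, -40, 0], "angular": [0, 0, 8]}, {"fingers": 0, "delta_pos": [50, -80, 0], "angular": [0, 0, 15.5]}, {"fingers": 0, "delta_pos": [50, -80, 0], "angular": [0, 0, 15.5]}, {"fingers": 0, "delta_pos": [50, -80, 33], "angular": [0, 0, 15.5]}, {"fingers": 0, "delta_pos": [50, -80, 66], "angular": [0, 0, 15.5]}, {"fingers": 0, "delta_pos": [50, -80, 99], "angular": [0, 0, 15.5]}, {"fingers": 0, "delta_pos": [50, -80, 99], "angular": [0, 0, 15.5]}, {"fingers": 0, "delta_pos": [50, -80, 99], "angular": [0, 0, 15.5]}])

```text
clock: 1.95
tool_pos: [0.5889, 0.3639, 0.2109]
orientation: [-180.0, -0.1, -111.0]
force: [-0.4, -0.2, 0.6]
opening: 0.0004
gripper_force: 0.0
```

Run:
```python
from p import *
o=[180,0,-111.3]
w=[]
for f in np.linspace(.0,.77,9): w.append((binpt(11-204*np.sin(f),0,204*np.cos(f)),o,0,0,60))
w.append((*w[-1][:2],0,1))
plan(w)
```

```text
0 [19.0, 0.0, -1.0] [0.0, 0.0, 0.0]
0 [38.0, 0.0, 0.0] [0.0, 0.0, 0.0]
0 [58.0, 0.0, 3.0] [0.0, 0.0, 0.0]
0 [77.0, 0.0, 7.0] [0.0, 0.0, 0.0]
0 [95.0, 0.0, 14.0] [0.0, 0.0, 0.0]
0 [113.0, 0.0, 22.0] [0.0, 0.0, 0.0]
0 [130.0, 0.0, 32.0] [0.0, 0.0, 0.0]
0 [146.0, 0.0, 44.0] [0.0, 0.0, 0.0]
0 [161.0, 0.0, 57.0] [0.0, 0.0, 0.0]
0 [161.0, 0.0, 57.0] [0.0, 0.0, 0.0]
--
0 [0.0, 0.0, 0.0] [0.0, 0.0, 0.0]
--
11 rows; end [0.5307 0.2135 0.154 ] [ 180.     0.  -111.1]
```

Request:
apply_moves(deltas=[{"fingers": 0, "delta_pos": [19, 0, -1], "angular": [0, 0, 0]}, {"fingers": 0, "delta_pos": [38, 0, 0], "angular": [0, 0, 0]}, {"fingers": 0, "delta_pos": [58, 0, 3], "angular": [0, 0, 0]}, {"fingers": 0, "delta_pos": [77, 0, 7], "angular": [0, 0, 0]}, {"fingers": 0, "delta_pos": [95, 0, 14], "angular": [0, 0, 0]}, {"fingers": 0, "delta_pos": [113, 0, 22], "angular": [0, 0, 0]}, {"fingers": 0, "delta_pos": [130, 0, 32], "angular": [0, 0, 0]}, {"fingers": 0, "delta_pos": [146, 0, 44], "angular": [0, 0, 0]}, {"fingers": 0, "delta_pos": [161, 0, 57], "angular": [0, 0, 0]}, {"fingers": 0, "delta_pos": [161, 0, 57], "angular": [0, 0, 0]}])

```text
clock: 2.95
tool_pos: [0.5331, 0.2149, 0.157]
orientation: [-179.7, 0.4, -111.0]
force: [2.2, 0.7, -0.4]
opening: 0.0003
gripper_force: 0.5
```

Run:
```python
from h import *
print(ctrl.get_obs()['force'])
S,t=snap('scene','scene1.png');D,_=snap('side','side1.png')
a=cv2.resize(S[150:310,400:570],None,fx=2.35,fy=2.35,interpolation=cv2.INTER_CUBIC);b=cv2.resize(D[70:220,170:300],None,fx=2.9,fy=2.9,interpolation=cv2.INTER_CUBIC)
o=np.zeros((440,800,3),np.uint8);o[:a.shape[0],:a.shape[1]]=a;o[:b.shape[0],400:400+b.shape[1]]=b
cv2.imwrite('pics/crop2.png',o)
```

```text
[ 2.22999546  0.68846239 -0.42288384]
```

View pics/crop2.png

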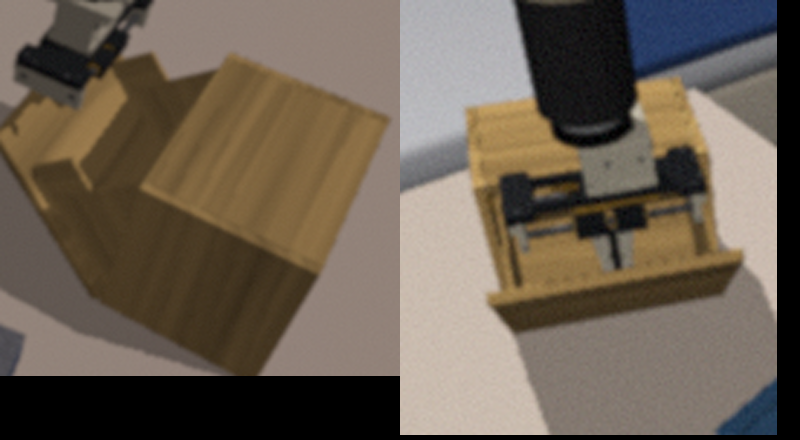

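The front is open with the finger still hooked inside the lip. The lip's near end shows at about (37,165) in the left half of the crop. I'll press on to confirm the stop.

Request:
apply_moves(deltas=[{"fingers": 0, "delta_pos": [3, 0, 3], "angular": [0, 0, 0]}, {"fingers": 0, "delta_pos": [7, 0, 7], "angular": [0, 0, 0]}, {"fingers": 0, "delta_pos": [7, 0, 7], "angular": [0, 0, 0]}, {"fingers": 0, "delta_pos": [7, 0, 7], "angular": [0, 0, 0]}])

```text
clock: 3.45
tool_pos: [0.5342, 0.2144, 0.155]
orientation: [-179.4, 1.0, -110.8]
force: [-6.9, 16.5, 34.1]
opening: 0.0007
gripper_force: 16.1
```

Run:
```python
from h import *
o=ctrl.get_obs();print(o['force'],o['tool_pos'])
S,t=snap('scene','scene1b.png')
a=cv2.cvtColor(S,cv2.COLOR_BGR2GRAY);b=cv2.cvtColor(cv2.imread('pics/scene1.png'),cv2.COLOR_BGR2GRAY)
d=cv2.absdiff(a,b)[190:280,400:470];print(d.max(),(d>15).sum())
from p import *
# predicted lip corners at phi=.75 / .70 in scene pixels
for f in (.65,.7,.75):
  for y in(-130,130):
    x,z=-14*np.cos(f)-232*np.sin(f),232*np.cos(f)-14*np.sin(f)
    print(f,y,np.round(proj('scene',binpt(x,y,z)),1))
```

```text
[-6.94204266 16.4512479  34.12984712] [0.53416753 0.21436817 0.15499561]
18 2
0.65 -130 [401.1 206.5]
0.65 130 [445.1 154.9]
0.7 -130 [397.8 207.1]
0.7 130 [441.8 155.8]
0.75 -130 [394.5 208. ]
0.75 130 [438.7 157. ]
```

Run:
```python
from h import *
S=cv2.imread('pics/scene1b.png')
a=cv2.resize(S[150:290,370:510],None,fx=4,fy=4,interpolation=cv2.INTER_CUBIC)
cv2.imwrite('pics/crop3.png',a)
from p import *
o=[180,0,-111]
plan([([.532,.213,.19],o,0,0),([.532,.213,.32],o,0,0),([.6,0,.36],[180,0,-90],60,0),([.60,-.165,.28],[180,0,-90],60,2)],49,8.4)
```

```text
0 [0.0, -1.0, -36.0] [0.0, 0.0, 0.0]
0 [0.0, -1.0, -79.0] [0.0, 0.0, 0.0]
0 [0.0, -1.0, -123.0] [0.0, 0.0, 0.0]
0 [0.0, -1.0, -166.0] [0.0, 0.0, 0.0]
60 [35.0, -29.0, -174.0] [0.0, 0.0, -4.5]
60 [70.0, -57.0, -182.0] [0.0, 0.0, -8.5]
60 [105.0, -85.0, -190.0] [0.0, 0.0, -12.5]
60 [139.0, -113.0, -198.0] [0.0, 0.0, -17.0]
60 [174.0, -141.0, -206.0] [0.0, 0.0, -21.0]
60 [213.0, -156.0, -186.0] [0.0, 0.0, -21.0]
--
60 [41.0, 0.0, 20.0] [0.0, 0.0, 0.0]
60 [82.0, 0.0, 40.0] [0.0, 0.0, 0.0]
60 [124.0, 0.0, 60.0] [0.0, 0.0, 0.0]
60 [124.0, 0.0, 60.0] [0.0, 0.0, 0.0]
60 [124.0, 0.0, 60.0] [0.0, 0.0, 0.0]
--
15 rows; end [ 0.5996 -0.1653  0.28  ] [180.    0.  -90.1]
```

View pics/crop3.png

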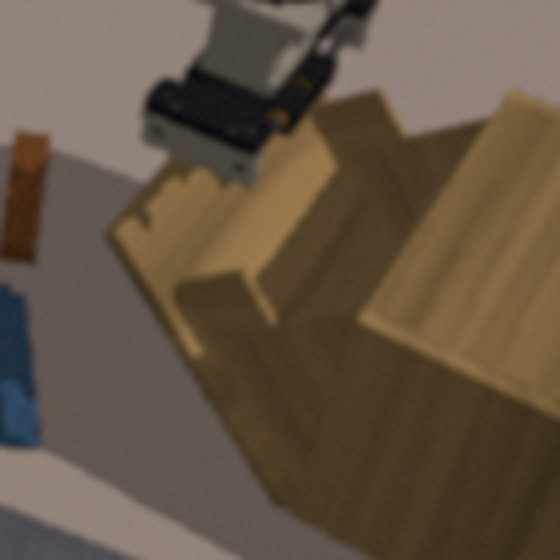

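The lip's near corner is at full-frame pixel ≈ (396.7, 208). A front at 0.75 rad should show at (394.5, 208), and a 38 N push did not move it, so it is at the stop. Now I'll go over the tray.

Request:
apply_moves(deltas=[{"fingers": 0, "delta_pos": [-10, -1, -43], "angular": [0, 0, 0]}, {"fingers": 0, "delta_pos": [-10, -1, -86], "angular": [0, 0, 0]}, {"fingers": 0, "delta_pos": [-7, -1, -130], "angular": [0, 0, 0]}, {"fingers": 0, "delta_pos": [-7, -1, -173], "angular": [0, 0, 0]}, {"fingers": 60, "delta_pos": [28, -29, -181], "angular": [0, 0, -4.5]}, {"fingers": 60, "delta_pos": [63, -57, -189], "angular": [0, 0, -8.5]}, {"fingers": 60, "delta_pos": [98, -85, -197], "angular": [0, 0, -12.5]}, {"fingers": 60, "delta_pos": [132, -113, -205], "angular": [0, 0, -17]}, {"fingers": 60, "delta_pos": [167, -141, -213], "angular": [0, 0, -21]}, {"fingers": 60, "delta_pos": [206, -156, -193], "angular": [0, 0, -21]}])

```text
clock: 4.5
tool_pos: [0.6024, -0.043, 0.3435]
orientation: [-179.6, -0.0, -89.9]
force: [0.4, 0.7, -0.3]
opening: 0.0431
gripper_force: 0.0
```

Request:
apply_moves(deltas=[{"fingers": 60, "delta_pos": [41, 0, 20], "angular": [0, 0, 0]}, {"fingers": 60, "delta_pos": [82, 0, 40], "angular": [0, 0, 0]}, {"fingers": 60, "delta_pos": [124, 0, 60], "angular": [0, 0, 0]}, {"fingers": 60, "delta_pos": [124, 0, 60], "angular": [0, 0, 0]}, {"fingers": 60, "delta_pos": [124, 0, 60], "angular": [0, 0, 0]}])

```text
clock: 5.0
tool_pos: [0.5994, -0.1662, 0.2795]
orientation: [179.9, -0.0, -90.2]
force: [0.5, -0.5, 0.8]
opening: 0.0602
gripper_force: 0.0
```

Run:
```python
from h import *
W,t=snap('wrist','w1.png');print(t)
```

```text
(array([ 0.59943902, -0.1661702 ,  0.27952012]), array([ 1.79927216e+02, -8.69694014e-03, -9.01884433e+01]))
```

View pics/w1.png

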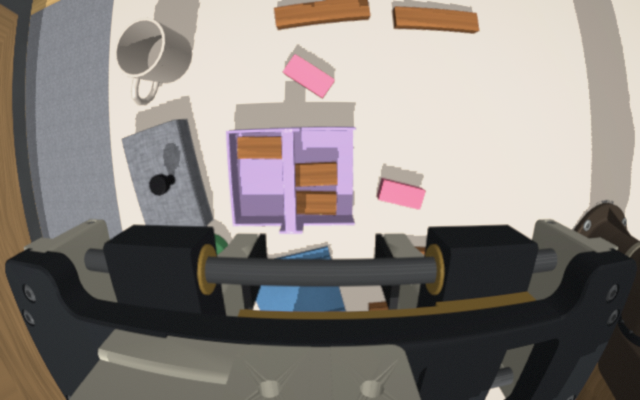

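The wrist view shows the tray's open mouth on the right (x≈355, towards the robot) and the bar from (289,130) to (292,233). The three blocks are at (260,147), (317,175) and (317,203).

Run:
```python
from h import *
W=cv2.imread('pics/w1.png');t=([.5994,-.1662,.2795],[179.93,0,-90.19])
hsv=cv2.cvtColor(W,cv2.COLOR_BGR2HSV)
for u,v in((289,130),(291,182),(292,233)): print(onplane('wrist',u,v,.07,t).round(4))
print('corners z.04',[onplane('wrist',u,v,.04,t).round(4) for u,v in((229,131),(234,223),(354,130),(354,222))])
for r in rects('wrist',W,(3,150,40),(16,255,220),.01,t): print(r)
print('blue',rects('wrist',W,(98,120,60),(112,255,255),.015,t,300)); print('row',[tuple(hsv[150,u]) for u in range(276,304,2)])
from p import *
P=load();
plan([([.646,-.165,.16],[180,0,-90],60,0),([.646,-.165,.045],[180,0,-90],60,2)])
```

```text
[ 0.6354 -0.227   0.07  ]
[ 0.6341 -0.1641  0.07  ]
[ 0.6346 -0.0981  0.07  ]
corners z.04 [array([ 0.718 , -0.2275,  0.04  ]), array([ 0.7188, -0.1008,  0.04  ]), array([ 0.5552, -0.2261,  0.04  ]), array([ 0.5526, -0.1026,  0.04  ])]
(503, 57, 28, 14, 2.1, (np.int64(378), np.int64(306)))
(605, -122, 53, 31, -0.2, (np.int64(315), np.int64(202)))
(605, -164, 54, 29, 2.1, (np.int64(315), np.int64(173)))
(684, -203, 59, 26, -1.6, (np.int64(259), np.int64(147)))
(429, -397, 132, 31, 4.3, (np.int64(434), np.int64(19)))
(596, -396, 128, 33, 7.3, (np.int64(321), np.int64(12)))
blue [(633, 36, 140, 43, 0.4, (np.int64(299), np.int64(298)))]
row [(np.uint8(14), np.uint8(154), np.uint8(166)), (np.uint8(14), np.uint8(154), np.uint8(166)), (np.uint8(13), np.uint8(145), np.uint8(164)), (np.uint8(148), np.uint8(47), np.uint8(191)), (np.uint8(139), np.uint8(53), np.uint8(229)), (np.uint8(139), np.uint8(53), np.uint8(229)), (np.uint8(139), np.uint8(52), np.uint8(229)), (np.uint8(139), np.uint8(52), np.uint8(229)), (np.uint8(138), np.uint8(56), np.uint8(222)), (np.uint8(136), np.uint8(60), np.uint8(156)), (np.uint8(137), np.uint8(56), np.uint8(164)), (np.uint8(137), np.uint8(59), np.uint8(165)), (np.uint8(136), np.uint8(59), np.uint8(165)), (np.uint8(137), np.uint8(60), np.uint8(170))]
60 [0.0, -12.0, 30.0] [0.0, 0.0, 0.0]
60 [0.0, -23.0, 60.0] [0.0, 0.0, 0.0]
60 [0.0, -35.0, 90.0] [0.0, 0.0, 0.0]
60 [0.0, -46.0, 120.0] [0.0, 0.0, 0.0]
60 [0.0, -46.0, 158.0] [0.0, 0.0, 0.0]
60 [0.0, -46.0, 197.0] [0.0, 0.0, 0.0]
60 [0.0, -46.0, 235.0] [0.0, 0.0, 0.0]
60 [0.0, -46.0, 235.0] [0.0, 0.0, 0.0]
60 [0.0, -46.0, 235.0] [0.0, 0.0, 0.0]
--
9 rows; end [ 0.6456 -0.1654  0.045 ] [180.    0.  -90.1]
```

Request:
apply_moves(deltas=[{"fingers": 60, "delta_pos": [0, -10, 40], "angular": [0, 0, 0]}, {"fingers": 60, "delta_pos": [0, -25, 80], "angular": [0, 0, 0]}, {"fingers": 60, "delta_pos": [0, -38, 120], "angular": [0, 0, 0]}, {"fingers": 60, "delta_pos": [-1, -38, 160], "angular": [0, 0, 0]}, {"fingers": 60, "delta_pos": [-1, -38, 200], "angular": [0, 0, 0]}, {"fingers": 60, "delta_pos": [-1, -38, 234], "angular": [0, 0, 0]}, {"fingers": 60, "delta_pos": [-1, -38, 234], "angular": [0, 0, 0]}, {"fingers": 0, "delta_pos": [-1, -38, 234], "angular": [0, 0, 0]}, {"fingers": 0, "delta_pos": [-1, -38, 234], "angular": [0, 0, 0]}, {"fingers": 0, "delta_pos": [-1, -38, 234], "angular": [0, 0, 0]}])

```text
clock: 6.05
tool_pos: [0.6395, -0.1639, 0.0483]
orientation: [-179.8, -0.0, -90.0]
force: [-0.2, -0.5, 0.8]
opening: 0.0417
gripper_force: 0.0
```

Request:
apply_moves(deltas=[{"fingers": 0, "delta_pos": [0, 0, 0], "angular": [0, 0, 0]}, {"fingers": 0, "delta_pos": [0, 0, 0], "angular": [0, 0, 0]}, {"fingers": 0, "delta_pos": [0, 0, -15], "angular": [0, 0, 0]}, {"fingers": 0, "delta_pos": [0, 0, -35], "angular": [0, 0, 0]}, {"fingers": 0, "delta_pos": [0, 0, -60], "angular": [0, 0, 0]}])

```text
clock: 6.55
tool_pos: [0.6373, -0.1643, 0.1065]
orientation: [179.9, -0.0, -90.1]
force: [0.2, 0.3, 0.1]
opening: 0.0028
gripper_force: 0.0
```

Request:
apply_moves(deltas=[{"fingers": 50, "delta_pos": [0, 0, 0], "angular": [0, 0, 0]}, {"fingers": 50, "delta_pos": [0, 0, 0], "angular": [0, 0, 0]}, {"fingers": 50, "delta_pos": [0, 0, 0], "angular": [0, 0, 0]}, {"fingers": 50, "delta_pos": [0, 0, 0], "angular": [0, 0, 0]}, {"fingers": 50, "delta_pos": [0, 0, 0], "angular": [0, 0, 0]}, {"fingers": 50, "delta_pos": [0, 0, 0], "angular": [0, 0, 0]}])

```text
clock: 7.15
tool_pos: [0.6375, -0.1642, 0.105]
orientation: [179.9, -0.0, -90.1]
force: [-0.4, 0.2, 0.8]
opening: 0.0453
gripper_force: 0.0
```

Run:
```python
from h import *
W,t=snap('wrist','w2.png')
hsv=cv2.cvtColor(W,cv2.COLOR_BGR2HSV);m=mask(W,(125,40,60),(150,255,255))
c=max(cv2.findContours(m,cv2.RETR_EXTERNAL,cv2.CHAIN_APPROX_NONE)[0],key=cv2.contourArea);print(cv2.boundingRect(c),t[0])
S,_=snap('scene','scene2.png');print(rects('scene',S,(125,60,60),(150,255,255),.04,None,100))
```

```text
(209, 128, 225, 132) [ 0.63750634 -0.16421938  0.10504933]
[(670, -157, 166, 149, 7.7, (np.int64(288), np.int64(227)))]
```

Run:
```python
from h import *
W=cv2.imread('pics/w2.png');t=([.6375,-.1642,.105],[179.93,0,-90.1])
m=mask(W,(125,40,60),(150,255,255));c=max(cv2.findContours(m,cv2.RETR_EXTERNAL,cv2.CHAIN_APPROX_NONE)[0],key=cv2.contourArea)
for k in (209,433): 
    q=[p for p in c[:,0] if abs(p[0]-k)<=2];print(q[:3],onplane('wrist',*np.mean(q,0),.04,t))
cv2.imwrite('pics/w2c.png',W[90:300,180:460])
```

```text
[array([211, 136], dtype=int32), array([210, 135], dtype=int32), array([210, 134], dtype=int32)] [ 0.71981452 -0.21306887  0.04      ]
[array([431, 135], dtype=int32), array([432, 135], dtype=int32), array([433, 135], dtype=int32)] [ 0.55299226 -0.22808026  0.04      ]
```

View pics/w2c.png

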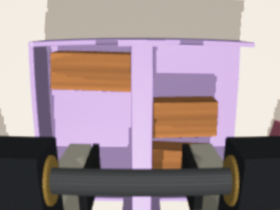

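The tray has not moved: its ends are at x 0.553 and 0.720, and the bar sits between the fingers (crop x≈142). I'll go down and grip.

Request:
apply_moves(deltas=[{"fingers": 45, "delta_pos": [0, 0, 30], "angular": [0, 0, 0]}, {"fingers": 45, "delta_pos": [0, 0, 60], "angular": [0, 0, 0]}, {"fingers": 45, "delta_pos": [0, 0, 60], "angular": [0, 0, 0]}, {"fingers": 0, "delta_pos": [0, 0, 60], "angular": [0, 0, 0]}, {"fingers": 0, "delta_pos": [0, 0, 60], "angular": [0, 0, 0]}, {"fingers": 0, "delta_pos": [0, 0, 60], "angular": [0, 0, 0]}, {"fingers": 0, "delta_pos": [0, 0, 60], "angular": [0, 0, 0]}, {"fingers": 0, "delta_pos": [0, 0, 60], "angular": [0, 0, 0]}, {"fingers": 0, "delta_pos": [0, 0, 60], "angular": [0, 0, 0]}, {"fingers": 0, "delta_pos": [0, 0, 60], "angular": [0, 0, 0]}])

```text
clock: 8.25
tool_pos: [0.638, -0.1642, 0.0466]
orientation: [-180.0, -0.0, -90.1]
force: [-3.3, 1.9, 5.4]
opening: 0.0139
gripper_force: 30.0
```

Request:
apply_moves(deltas=[{"fingers": 0, "delta_pos": [0, 0, -15], "angular": [0, 0, 0]}, {"fingers": 0, "delta_pos": [0, 0, -35], "angular": [0, 0, 0]}, {"fingers": 0, "delta_pos": [0, 0, -65], "angular": [0, 0, 0]}, {"fingers": 0, "delta_pos": [0, 0, -100], "angular": [0, 0, 0]}, {"fingers": 0, "delta_pos": [0, 0, -140], "angular": [0, 0, 0]}, {"fingers": 0, "delta_pos": [0, 0, -180], "angular": [0, 0, 0]}, {"fingers": 0, "delta_pos": [0, 0, -210], "angular": [0, 0, 0]}, {"fingers": 0, "delta_pos": [0, 0, -240], "angular": [0, 0, 0]}, {"fingers": 0, "delta_pos": [0, 0, -255], "angular": [0, 0, 0]}])

```text
clock: 9.15
tool_pos: [0.6382, -0.1645, 0.3047]
orientation: [-179.8, -0.0, -90.1]
force: [0.4, 0.5, -1.1]
opening: 0.0137
gripper_force: 30.0
```

```bash
cat >> p.py <<'E'
def setcmd(p,rpy,f): json.dump(dict(p=list(p),q=R.from_euler('xyz',rpy,degrees=True).as_quat().tolist(),f=f),open(F,'w'))
def pour(th,me=45,mh=225,y=0):
    c,s=np.cos(np.radians(th)),np.sin(np.radians(th))
    e=me-85*c+45*s;h=mh+85*s+45*c
    return binpt(-e,y,h-8),[180+th,0,-21.3]
E
python3 - <<'E'
from p import *
setcmd([.6376,-.1644,.301],[180,0,-90.1],0)
p0,o0=pour(0)
plan([([.61,.1,.33],[180,0,-55],0,0),(np.array([*p0[:2],.32]),o0,0,1),(p0,o0,0,1),(*pour(10),0,0),(*pour(20),0,0)],33,6)
print(p0)
E
```

```text
0 [-29.0, 3.0, -3.0] [0.0, 0.0, -4.0]
0 [-59.0, 6.0, -6.0] [0.0, 0.0, -8.0]
0 [-88.0, 9.0, -10.0] [0.0, 0.0, -11.5]
0 [-117.0, 12.0, -13.0] [0.0, 0.0, -15.5]
0 [-147.0, 16.0, -16.0] [0.0, 0.0, -19.5]
0 [-176.0, 19.0, -19.0] [0.0, 0.0, -23.5]
0 [-206.0, 22.0, -23.0] [0.0, 0.0, -27.5]
0 [-235.0, 25.0, -26.0] [0.0, 0.0, -31.0]
0 [-264.0, 28.0, -29.0] [0.0, 0.0, -35.0]
0 [-295.0, 30.0, -28.0] [0.0, 0.0, -39.0]
--
0 [-25.0, -17.0, 1.0] [0.0, 0.0, -3.5]
0 [-50.0, -35.0, 2.0] [0.0, 0.0, -7.5]
0 [-74.0, -52.0, 3.0] [0.0, 0.0, -11.0]
0 [-99.0, -70.0, 5.0] [0.0, 0.0, -15.0]
0 [-124.0, -88.0, 6.0] [0.0, 0.0, -18.5]
0 [-149.0, -105.0, 7.0] [0.0, 0.0, -22.5]
0 [-174.0, -123.0, 8.0] [0.0, 0.0, -26.0]
0 [-199.0, -140.0, 9.0] [0.0, 0.0, -30.0]
0 [-199.0, -140.0, 9.0] [0.0, 0.0, -30.0]
0 [-199.0, -140.0, 34.0] [0.0, 0.0, -30.0]
--
0 [0.0, 0.0, 25.0] [0.0, 0.0, 0.0]
0 [0.0, 0.0, 25.0] [0.0, 0.0, 0.0]
0 [0.0, 5.0, 18.0] [5.0, 0.0, 0.0]
0 [0.0, 9.0, 11.0] [10.0, 0.0, 0.0]
0 [0.0, 15.0, 5.0] [15.0, 0.0, 0.0]
0 [0.0, 21.0, -1.0] [20.0, 0.0, 0.0]
--
26 rows; end [0.5845 0.3538 0.296 ] [-160.     0.   -21.1]
[0.59253005 0.37326765 0.27      ]
```

Request:
apply_moves(deltas=[{"fingers": 0, "delta_pos": [-15, 2, -2], "angular": [0, 0, -2]}, {"fingers": 0, "delta_pos": [-40, 5, -5], "angular": [0, 0, -5]}, {"fingers": 0, "delta_pos": [-70, 8, -8], "angular": [0, 0, -9]}, {"fingers": 0, "delta_pos": [-105, 11, -11], "angular": [0, 0, -14]}, {"fingers": 0, "delta_pos": [-140, 15, -15], "angular": [0, 0, -18.5]}, {"fingers": 0, "delta_pos": [-174, 19, -19], "angular": [0, 0, -23]}, {"fingers": 0, "delta_pos": [-206, 22, -23], "angular": [0, 0, -27.5]}, {"fingers": 0, "delta_pos": [-235, 25, -26], "angular": [0, 0, -31]}, {"fingers": 0, "delta_pos": [-264, 28, -29], "angular": [0, 0, -35]}, {"fingers": 0, "delta_pos": [-295, 30, -28], "angular": [0, 0, -39]}])

```text
clock: 10.15
tool_pos: [0.6071, 0.1324, 0.3288]
orientation: [-180.0, 0.0, -50.8]
force: [-0.3, -0.4, -2.2]
opening: 0.0141
gripper_force: 30.0
```

Request:
apply_moves(deltas=[{"fingers": 0, "delta_pos": [-25, -17, 1], "angular": [0, 0, -3.5]}, {"fingers": 0, "delta_pos": [-50, -35, 2], "angular": [0, 0, -7.5]}, {"fingers": 0, "delta_pos": [-74, -52, 3], "angular": [0, 0, -11]}, {"fingers": 0, "delta_pos": [-99, -70, 5], "angular": [0, 0, -15]}, {"fingers": 0, "delta_pos": [-124, -88, 6], "angular": [0, 0, -18.5]}, {"fingers": 0, "delta_pos": [-149, -105, 7], "angular": [0, 0, -22.5]}, {"fingers": 0, "delta_pos": [-174, -123, 8], "angular": [0, 0, -26]}, {"fingers": 0, "delta_pos": [-190, -134, 9], "angular": [0, 0, -29]}, {"fingers": 0, "delta_pos": [-199, -140, 9], "angular": [0, 0, -30]}, {"fingers": 0, "delta_pos": [-199, -140, 34], "angular": [0, 0, -30]}])

```text
clock: 11.15
tool_pos: [0.5925, 0.3759, 0.2973]
orientation: [-179.8, -0.2, -20.9]
force: [0.9, 0.1, -1.6]
opening: 0.0139
gripper_force: 30.0
```

Request:
apply_moves(deltas=[{"fingers": 0, "delta_pos": [0, 0, 25], "angular": [0, 0, 0]}, {"fingers": 0, "delta_pos": [0, 0, 25], "angular": [0, 0, 0]}, {"fingers": 0, "delta_pos": [0, 5, 18], "angular": [5, 0, 0]}, {"fingers": 0, "delta_pos": [0, 9, 11], "angular": [10, 0, 0]}, {"fingers": 0, "delta_pos": [0, 15, 5], "angular": [15, 0, 0]}, {"fingers": 0, "delta_pos": [0, 21, -1], "angular": [20, 0, 0]}])

```text
clock: 11.75
tool_pos: [0.5845, 0.3535, 0.2979]
orientation: [-159.8, -0.1, -21.1]
force: [-0.1, 0.3, -2.8]
opening: 0.0137
gripper_force: 30.0
```

Run:
```python
from h import *
S,t=snap('scene','s3.png');D,_=snap('side','d3.png');print(ctrl.get_obs()['joint_pos'].round())
o=np.zeros((520,800,3),np.uint8)
a=cv2.resize(S[90:310,380:600],None,fx=1.8,fy=1.8);b=cv2.resize(D[20:220,150:330],None,fx=2.2,fy=2.2)
o[:a.shape[0],:a.shape[1]]=a;o[:b.shape[0],400:400+b.shape[1]]=b;cv2.imwrite('pics/c3.png',o)
from p import *
plan([(*pour(t,45,225-max(0,t-20)*.4),0,0) for t in(30,40,48,54,58)]+[(*pour(58,45,210),0,3)],33,4)
```

```text
[ 42.  10.  -3. -10. -59.  31.]
0 [0.0, 3.0, -3.0] [3.5, 0.0, 0.0]
0 [0.0, 7.0, -7.0] [6.5, 0.0, 0.0]
0 [0.0, 10.0, -10.0] [10.0, 0.0, 0.0]
0 [0.0, 14.0, -13.0] [13.5, 0.0, 0.0]
0 [0.0, 18.0, -16.0] [16.5, 0.0, 0.0]
0 [0.0, 23.0, -19.0] [20.0, 0.0, 0.0]
0 [0.0, 29.0, -22.0] [24.0, 0.0, 0.0]
0 [0.0, 34.0, -24.0] [28.0, 0.0, 0.0]
0 [0.0, 39.0, -26.0] [31.0, 0.0, 0.0]
0 [0.0, 44.0, -27.0] [34.0, 0.0, 0.0]
--
0 [0.0, 4.0, -5.0] [4.0, 0.0, 0.0]
0 [0.0, 4.0, -5.0] [4.0, 0.0, 0.0]
0 [0.0, 4.0, -5.0] [4.0, 0.0, 0.0]
0 [0.0, 4.0, -5.0] [4.0, 0.0, 0.0]
0 [0.0, 4.0, -5.0] [4.0, 0.0, 0.0]
--
15 rows; end [0.564  0.3007 0.306 ] [-122.     0.   -21.1]
```

View pics/c3.png

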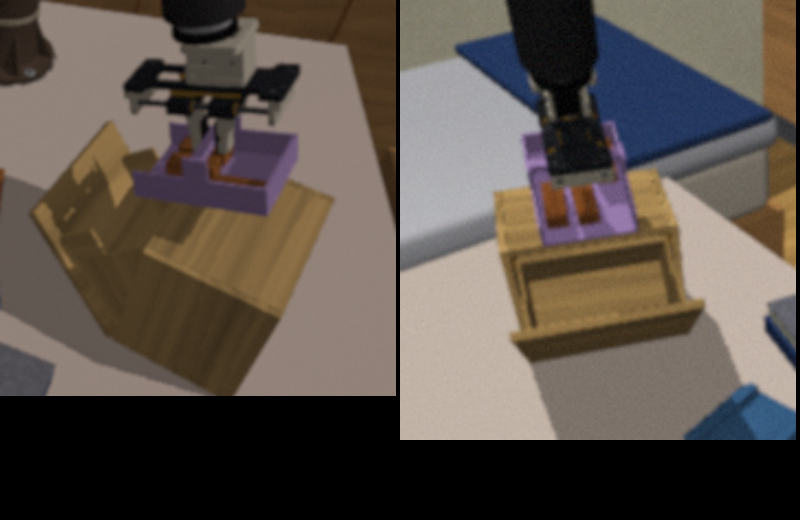

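The tilted tray's mouth is above the well opening, roughly centred, and the blocks are still in it. I'll go on tilting.

Request:
apply_moves(deltas=[{"fingers": 0, "delta_pos": [0, 3, -3], "angular": [3.5, 0, 0]}, {"fingers": 0, "delta_pos": [0, 7, -7], "angular": [6.5, 0, 0]}, {"fingers": 0, "delta_pos": [0, 10, -10], "angular": [10, 0, 0]}, {"fingers": 0, "delta_pos": [0, 14, -13], "angular": [13.5, 0, 0]}, {"fingers": 0, "delta_pos": [0, 18, -16], "angular": [16.5, 0, 0]}, {"fingers": 0, "delta_pos": [0, 23, -19], "angular": [20, 0, 0]}, {"fingers": 0, "delta_pos": [0, 29, -22], "angular": [24, 0, 0]}, {"fingers": 0, "delta_pos": [0, 34, -24], "angular": [28, 0, 0]}, {"fingers": 0, "delta_pos": [0, 39, -26], "angular": [31, 0, 0]}, {"fingers": 0, "delta_pos": [0, 44, -27], "angular": [34, 0, 0]}])

```text
clock: 12.85
tool_pos: [0.5664, 0.3066, 0.3077]
orientation: [-125.9, -0.1, -21.0]
force: [0.2, -1.0, -2.6]
opening: 0.0138
gripper_force: 30.0
```

Request:
apply_moves(deltas=[{"fingers": 0, "delta_pos": [0, 4, -5], "angular": [4, 0, 0]}, {"fingers": 0, "delta_pos": [0, 4, -5], "angular": [4, 0, 0]}, {"fingers": 0, "delta_pos": [0, 4, -5], "angular": [4, 0, 0]}, {"fingers": 0, "delta_pos": [0, 4, -5], "angular": [4, 0, 0]}, {"fingers": 0, "delta_pos": [0, 4, -5], "angular": [4, 0, 0]}])

```text
clock: 13.35
tool_pos: [0.5639, 0.3017, 0.3064]
orientation: [-122.0, -0.1, -21.0]
force: [-0.2, 0.2, -1.4]
opening: 0.0135
gripper_force: 30.0
```

Run:
```python
from h import *
S,t=snap('scene','s4.png');D,_=snap('side','d4.png')
o=np.zeros((400,800,3),np.uint8)
a=cv2.resize(S[90:310,380:600],None,fx=1.8,fy=1.8);b=cv2.resize(D[20:200,160:330],None,fx=2.2,fy=2.2)
o[:a.shape[0],:a.shape[1]]=a;o[:b.shape[0],400:400+b.shape[1]]=b;cv2.imwrite('pics/c4.png',o)
```

```text
(no output)
```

View pics/c4.png

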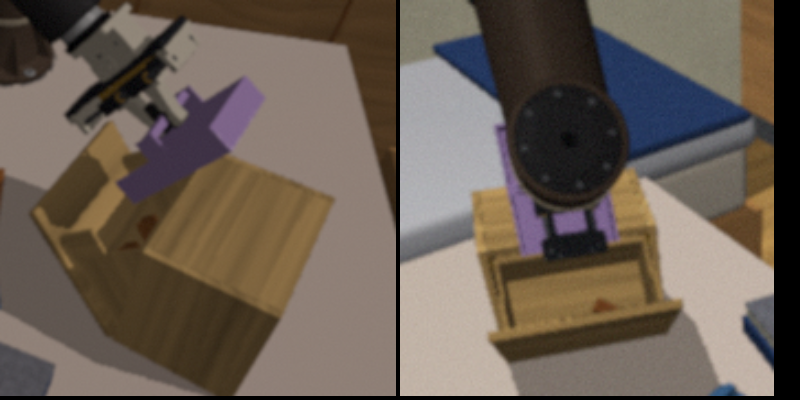

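In the scene view (left) blocks are visible in the well at crop (148,228). The wrist load fell to about the bare tray's weight. I'll tilt further to be sure.

Request:
apply_moves(deltas=[{"fingers": 0, "delta_pos": [0, 4, -1], "angular": [4, 0, 0]}, {"fingers": 0, "delta_pos": [0, 8, -2], "angular": [8, 0, 0]}, {"fingers": 0, "delta_pos": [0, 8, -2], "angular": [8, 0, 0]}, {"fingers": 0, "delta_pos": [0, 8, -2], "angular": [8, 0, 0]}, {"fingers": 0, "delta_pos": [0, 8, -2], "angular": [8, 0, 0]}, {"fingers": 0, "delta_pos": [0, 8, -2], "angular": [8, 0, 0]}])

```text
clock: 14.05
tool_pos: [0.5618, 0.296, 0.3009]
orientation: [-114.0, -0.1, -21.0]
force: [0.5, 0.3, -1.2]
opening: 0.0159
gripper_force: 30.0
```

Run:
```python
from h import *
o=ctrl.get_obs();print(o['force'],o['moment'])
W,t=snap('wrist','w5.png')
b=mask(W,(3,130,40),(15,255,220));l=mask(W,(125,40,40),(150,255,255))
for nm,m,a in(('brown',b,60),('lilac',l,200)):
    for c in cv2.findContours(m,cv2.RETR_EXTERNAL,cv2.CHAIN_APPROX_NONE)[0]:
        if cv2.contourArea(c)>a: print(nm,cv2.boundingRect(c),cv2.contourArea(c))
from p import *
s=load();B=R.from_quat(s['q']);p=np.array(s['p'])+B.apply([0,.008,-.002]);setcmd(p,(B*R.from_rotvec([8,0,0],degrees=True)).as_euler('xyz',degrees=True),0)
plan([(*pour(45,40,235),0,0),(*pour(25,30,240),0,0),(*pour(0,20,245),0,0)],40,8)
```

```text
[ 0.5005138   0.29880567 -1.20272872] [-3.4404325   1.28199312  0.04094776]
brown (512, 225, 18, 26) 290.5
brown (520, 162, 25, 48) 792.5
brown (509, 125, 29, 28) 341.0
lilac (444, 355, 34, 25) 452.0
lilac (302, 286, 37, 26) 861.0
lilac (467, 276, 37, 35) 885.0
lilac (255, 128, 270, 132) 27074.5
0 [0.0, -12.0, 6.0] [-7.0, 0.0, 0.0]
0 [0.0, -25.0, 12.0] [-14.0, 0.0, 0.0]
0 [0.0, -37.0, 19.0] [-21.0, 0.0, 0.0]
0 [0.0, -40.0, 32.0] [-27.5, 0.0, 0.0]
0 [0.0, -42.0, 46.0] [-34.5, 0.0, 0.0]
0 [0.0, -44.0, 59.0] [-41.0, 0.0, 0.0]
0 [0.0, -42.0, 70.0] [-47.0, 0.0, 0.0]
0 [0.0, -40.0, 81.0] [-53.5, 0.0, 0.0]
0 [1.0, -37.0, 93.0] [-59.5, 0.0, 0.0]
0 [1.0, -35.0, 104.0] [-66.0, 0.0, 0.0]
--
10 rows; end [0.6022 0.3967 0.29  ] [-180.     0.   -21.1]
```

The wrist view's colour blobs show all three blocks beyond the tray's mouth, in the well. Now I'll level the tray and take it back.

Request:
apply_moves(deltas=[{"fingers": 0, "delta_pos": [0, -12, 6], "angular": [-7, 0, 0]}, {"fingers": 0, "delta_pos": [0, -25, 12], "angular": [-14, 0, 0]}, {"fingers": 0, "delta_pos": [0, -37, 19], "angular": [-21, 0, 0]}, {"fingers": 0, "delta_pos": [0, -40, 32], "angular": [-27.5, 0, 0]}, {"fingers": 0, "delta_pos": [0, -42, 46], "angular": [-34.5, 0, 0]}, {"fingers": 0, "delta_pos": [0, -44, 59], "angular": [-41, 0, 0]}, {"fingers": 0, "delta_pos": [0, -42, 70], "angular": [-47, 0, 0]}, {"fingers": 0, "delta_pos": [0, -40, 81], "angular": [-53.5, 0, 0]}, {"fingers": 0, "delta_pos": [1, -37, 93], "angular": [-59.5, 0, 0]}, {"fingers": 0, "delta_pos": [1, -35, 104], "angular": [-66, 0, 0]}])

```text
clock: 15.1
tool_pos: [0.6018, 0.3982, 0.2912]
orientation: [179.9, -0.1, -21.0]
force: [-4.5, -9.1, 35.0]
opening: 0.016
gripper_force: 30.0
```

Run:
```python
from h import *
S,t=snap('scene','s6.png');W,t=snap('wrist','w6.png');print(t)
a=W[90:310,160:480];b=cv2.resize(S[90:310,380:600],None,fx=1.8,fy=1.8)
o=np.zeros((400,800,3),np.uint8);o[:220,:320]=a;o[:396,400:796]=b;cv2.imwrite('pics/c6.png',o)
from p import *
plan([([.6,.375,.33],[180,0,-21.1],0,0),([.61,.12,.33],[180,0,-55],0,0),([.638,-.164,.30],[180,0,-90],0,0),([.638,-.164,.10],[180,0,-90],0,0),([.638,-.164,.0475],[180,0,-90],0,2,18)],44,7)
```

```text
(array([0.60315801, 0.40003101, 0.28950492]), array([179.24690679,  -0.23679455, -20.90827046]))
0 [3.0, 11.0, -20.0] [0.0, 0.0, 0.0]
0 [6.0, 21.0, -40.0] [0.0, 0.0, 0.0]
0 [23.0, 60.0, -40.0] [0.0, 0.0, 5.5]
0 [40.0, 99.0, -40.0] [0.0, 0.0, 11.5]
0 [56.0, 138.0, -40.0] [0.0, 0.0, 17.0]
0 [73.0, 177.0, -40.0] [0.0, 0.0, 22.5]
0 [90.0, 216.0, -40.0] [0.0, 0.0, 28.0]
0 [107.0, 255.0, -40.0] [0.0, 0.0, 34.0]
0 [125.0, 292.0, -36.0] [0.0, 0.0, 39.0]
0 [144.0, 328.0, -31.0] [0.0, 0.0, 44.0]
--
0 [38.0, 14.0, 4.0] [0.0, 0.0, 5.0]
0 [77.0, 27.0, 8.0] [0.0, 0.0, 10.0]
0 [115.0, 41.0, 12.0] [0.0, 0.0, 15.0]
0 [154.0, 54.0, 17.0] [0.0, 0.0, 20.0]
0 [192.0, 68.0, 21.0] [0.0, 0.0, 25.0]
0 [192.0, 68.0, 61.0] [0.0, 0.0, 25.0]
0 [192.0, 68.0, 101.0] [0.0, 0.0, 25.0]
0 [192.0, 68.0, 141.0] [0.0, 0.0, 25.0]
0 [192.0, 68.0, 181.0] [0.0, 0.0, 25.0]
0 [192.0, 68.0, 221.0] [0.0, 0.0, 25.0]
--
0 [0.0, 0.0, 17.0] [0.0, 0.0, 0.0]
0 [0.0, 0.0, 35.0] [0.0, 0.0, 0.0]
0 [0.0, 0.0, 52.0] [0.0, 0.0, 0.0]
0 [0.0, 0.0, 52.0] [0.0, 0.0, 0.0]
0 [0.0, 0.0, 52.0] [0.0, 0.0, 0.0]
--
25 rows; end [ 0.6376 -0.1639  0.048 ] [-180.     0.   -90.1]
```

View pics/c6.png

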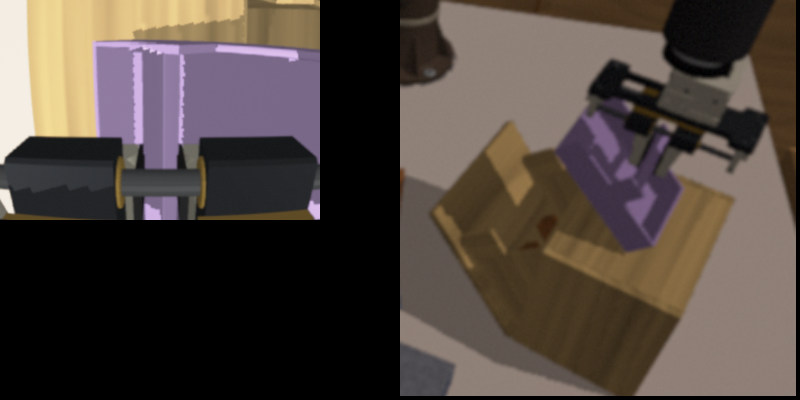

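The tray has turned in the grip (a slack moment). Its mouth points up to the left and its closed end rests on the box top near crop (635,245). I'll lift first, then measure the turn.

Request:
apply_moves(deltas=[{"fingers": 0, "delta_pos": [2, 7, -20], "angular": [0, 0, 0]}, {"fingers": 0, "delta_pos": [4, 14, -50], "angular": [0, 0, 0]}, {"fingers": 0, "delta_pos": [6, 21, -90], "angular": [0, 0, 0]}, {"fingers": 0, "delta_pos": [6, 21, -110], "angular": [0, 0, 0]}, {"fingers": 0, "delta_pos": [6, 21, -110], "angular": [0, 0, 0]}, {"fingers": 0, "delta_pos": [6, 21, -110], "angular": [0, 0, 0]}])

```text
clock: 15.8
tool_pos: [0.5996, 0.376, 0.3999]
orientation: [-179.9, 0.0, -21.0]
force: [-0.6, -0.4, -3.0]
opening: 0.0162
gripper_force: 30.0
```

```bash
cat > tilt.py <<'E'
from h import *
def tilt(f1,f2):
    S,t=snap('scene',f1);D,_=snap('side',f2);o=ctrl.get_obs();print(t,o['opening'])
    Rt=R.from_euler('xyz',t[1],degrees=True);bar=np.array(t[0])-Rt.apply([0,0,.0188])
    for n,im in(('scene',S),('side',D)):
        cs=cv2.findContours(mask(im,(125,50,30),(150,255,255)),cv2.RETR_EXTERNAL,cv2.CHAIN_APPROX_NONE)[0]
        c=np.vstack([c for c in cs if cv2.contourArea(c)>40]);x,y,w,h=cv2.boundingRect(c);print(n,'seen',(x,y,x+w-1,y+h-1))
        for a in range(-90,31,10):
            # tray corners in tool axes: y=mouth dir, z down from bar
            T=Rt*R.from_rotvec([a,0,0],degrees=True)
            P=[bar+T.apply(np.array([sx*66,y_,z_])/1000) for sx in(-1,1) for y_,z_ in((85,64),(85,24),(-85,64),(-85,24))]
            q=np.array([proj(n,p) for p in P]);print(a,q.min(0).round(),q.max(0).round())
E
python3 -c "
from tilt import *
tilt('s7.png','d7.png')"
```

```text
(array([0.59955449, 0.3759659 , 0.39989158]), array([-1.79903934e+02,  1.29950517e-02, -2.10468129e+01])) 0.015469386379926906
scene seen (469, 98, 543, 192)
-90 [475.  78.] [538. 178.]
-80 [481.  81.] [531. 182.]
-70 [482.  85.] [525. 184.]
-60 [475.  88.] [532. 187.]
-50 [471.  91.] [539. 190.]
-40 [467.  95.] [546. 193.]
-30 [465. 100.] [553. 194.]
-20 [465. 106.] [560. 195.]
-10 [466. 112.] [566. 194.]
0 [469. 118.] [571. 191.]
10 [472. 124.] [575. 188.]
20 [476. 129.] [579. 183.]
30 [479. 127.] [583. 179.]
side seen (200, 50, 252, 87)
-90 [194.  22.] [255.  94.]
-80 [195.  26.] [254.  95.]
-70 [196.  30.] [254.  94.]
-60 [197.  36.] [253.  92.]
-50 [198.  42.] [252.  90.]
-40 [200.  48.] [253.  86.]
-30 [201.  54.] [254.  82.]
-20 [203.  58.] [255.  82.]
-10 [202.  53.] [255.  87.]
0 [201.  48.] [255.  90.]
10 [200.  42.] [255.  93.]
20 [199.  37.] [255.  94.]
30 [197.  32.] [254.  95.]
```

Both views fit a tray turned about −42° in the grip. I'll tilt the tool +35°, so the tray comes down nearly level, closed end first.

Run:
```python
from p import *
setcmd([.6002,.3749,.40],[180,0,-21.1],0)
plan([([.61,.14,.38],[215,0,-55],0,0),([.649,-.164,.30],[215,0,-90],0,0),([.649,-.164,.11],[215,0,-90],0,0),([.649,-.164,.06],[215,0,-90],0,2,17)],44,8)
```

```text
0 [13.0, 31.0, 3.0] [5.0, 1.5, 4.5]
0 [27.0, 62.0, 6.0] [9.5, 3.0, 9.5]
0 [40.0, 92.0, 9.0] [14.5, 4.5, 14.0]
0 [54.0, 123.0, 11.0] [19.5, 6.0, 19.0]
0 [67.0, 154.0, 14.0] [24.5, 7.5, 23.5]
0 [80.0, 185.0, 17.0] [29.0, 9.0, 28.0]
0 [94.0, 216.0, 20.0] [34.0, 10.5, 33.0]
0 [112.0, 249.0, 30.0] [33.5, 11.5, 37.0]
0 [130.0, 283.0, 40.0] [33.5, 13.0, 41.5]
0 [148.0, 317.0, 50.0] [33.0, 14.5, 45.5]
--
0 [37.0, 13.0, 3.0] [0.0, 2.5, 3.5]
0 [74.0, 27.0, 6.0] [0.0, 5.0, 7.0]
0 [111.0, 41.0, 8.0] [0.0, 7.5, 11.0]
0 [148.0, 54.0, 11.0] [0.0, 10.0, 14.5]
0 [185.0, 68.0, 14.0] [0.0, 12.5, 18.0]
0 [185.0, 90.0, 45.0] [0.0, 12.5, 18.0]
0 [185.0, 112.0, 76.0] [0.0, 12.5, 18.0]
0 [185.0, 133.0, 107.0] [0.0, 12.5, 18.0]
0 [185.0, 155.0, 138.0] [0.0, 12.5, 18.0]
0 [185.0, 177.0, 169.0] [0.0, 12.5, 18.0]
--
0 [0.0, 10.0, 14.0] [0.0, 0.0, 0.0]
0 [0.0, 19.0, 28.0] [0.0, 0.0, 0.0]
0 [0.0, 29.0, 41.0] [0.0, 0.0, 0.0]
0 [0.0, 29.0, 41.0] [0.0, 0.0, 0.0]
0 [0.0, 29.0, 41.0] [0.0, 0.0, 0.0]
--
25 rows; end [ 0.6487 -0.1641  0.0602] [-144.9   -0.   -90.1]
```

Request:
apply_moves(deltas=[{"fingers": 0, "delta_pos": [13, 31, 3], "angular": [5, 1.5, 4.5]}, {"fingers": 0, "delta_pos": [27, 62, 6], "angular": [9.5, 3, 9.5]}, {"fingers": 0, "delta_pos": [40, 92, 9], "angular": [14.5, 4.5, 14]}, {"fingers": 0, "delta_pos": [54, 123, 11], "angular": [19.5, 6, 19]}, {"fingers": 0, "delta_pos": [67, 154, 14], "angular": [24.5, 7.5, 23.5]}, {"fingers": 0, "delta_pos": [80, 185, 17], "angular": [29, 9, 28]}, {"fingers": 0, "delta_pos": [94, 216, 20], "angular": [34, 10.5, 33]}, {"fingers": 0, "delta_pos": [112, 249, 30], "angular": [33.5, 11.5, 37]}, {"fingers": 0, "delta_pos": [130, 283, 40], "angular": [33.5, 13, 41.5]}, {"fingers": 0, "delta_pos": [148, 317, 50], "angular": [33, 14.5, 45.5]}])

```text
clock: 16.9
tool_pos: [0.623, 0.0244, 0.348]
orientation: [-145.0, -0.1, -68.3]
force: [0.7, -0.1, -1.2]
opening: 0.0159
gripper_force: 30.0
```

Request:
apply_moves(deltas=[{"fingers": 0, "delta_pos": [37, 13, 3], "angular": [0, 2.5, 3.5]}, {"fingers": 0, "delta_pos": [74, 27, 6], "angular": [0, 5, 7]}, {"fingers": 0, "delta_pos": [111, 41, 8], "angular": [0, 7.5, 11]}, {"fingers": 0, "delta_pos": [148, 54, 11], "angular": [0, 10, 14.5]}, {"fingers": 0, "delta_pos": [185, 68, 14], "angular": [0, 12.5, 18]}, {"fingers": 0, "delta_pos": [185, 90, 45], "angular": [0, 12.5, 18]}, {"fingers": 0, "delta_pos": [185, 112, 76], "angular": [0, 12.5, 18]}, {"fingers": 0, "delta_pos": [185, 133, 107], "angular": [0, 12.5, 18]}, {"fingers": 0, "delta_pos": [185, 155, 138], "angular": [0, 12.5, 18]}, {"fingers": 0, "delta_pos": [185, 177, 169], "angular": [0, 12.5, 18]}])

```text
clock: 17.9
tool_pos: [0.6459, -0.168, 0.1141]
orientation: [-145.8, 0.5, -89.1]
force: [-1.2, -5.9, -0.2]
opening: 0.0157
gripper_force: 30.0
```

```bash
python3 -c "
from tilt import *
tilt('s8.png','d8.png')" | grep -E "arr|seen|^(-60|-50|-40|-30|-20) "
```

```text
(array([ 0.64588837, -0.16798816,  0.11405177]), array([-145.82303168,    0.49808502,  -89.11235881])) 0.015975660016803006
scene seen (255, 185, 316, 238)
-60 [257. 168.] [318. 236.]
-50 [255. 172.] [318. 238.]
-40 [253. 176.] [317. 238.]
-30 [252. 181.] [316. 238.]
-20 [251. 185.] [316. 237.]
side seen (320, 220, 390, 276)
-60 [307. 217.] [388. 269.]
-50 [309. 212.] [391. 273.]
-40 [311. 208.] [393. 275.]
-30 [314. 203.] [395. 276.]
-20 [316. 199.] [397. 276.]
```

Request:
apply_moves(deltas=[{"fingers": 0, "delta_pos": [0, 0, 0], "angular": [0, 0, 0]}, {"fingers": 0, "delta_pos": [0, 0, 0], "angular": [0, 0, 0]}])

```text
clock: 18.2
tool_pos: [0.6516, -0.1678, 0.121]
orientation: [-145.0, 0.8, -89.4]
force: [0.5, -0.9, -1.5]
opening: 0.016
gripper_force: 30.0
```

Run:
```python
from h import *
o=ctrl.get_obs();print({k:np.round(o[k],3) for k in('force','moment','tool_pos','orientation')})
S=cv2.imread('pics/s8.png');S0=cv2.imread('pics/scene0.png')
for nm,im in(('s0',S0),('now',S)):
    print(nm,'green',rects('scene',im,(60,80,20),(90,255,200),.02,None,40)[:3]);
    print('pink',rects('scene',im,(165,80,80),(178,255,255),.012,None,30),'blue',rects('scene',im,(98,120,60),(112,255,255),.015,None,300)[:1])
D=cv2.imread('pics/d8.png');cv2.imwrite('pics/c8.png',np.hstack([cv2.resize(S[110:290,220:400],(400,400)),cv2.resize(D[110:310,260:460],(400,400))]))
```

```text
{'force': array([ 0.485, -0.854, -1.531]), 'moment': array([0.003, 2.123, 0.021]), 'tool_pos': array([ 0.652, -0.168,  0.121]), 'orientation': array([-144.954,    0.775,  -89.408])}
s0 green [(779, -36, 67, 64, 15.4, (np.int64(316), np.int64(271))), (-638, -1128, 660, 130, 39.0, (np.int64(192), np.int64(18)))]
pink [(615, -298, 69, 46, -36.9, (np.int64(249), np.int64(211))), (483, -136, 79, 39, -12.3, (np.int64(311), np.int64(193)))] blue [(645, 35, 141, 130, 14.6, (np.int64(355), np.int64(243)))]
now green [(779, -36, 67, 64, 15.4, (np.int64(316), np.int64(271))), (-606, -1102, 742, 130, 39.0, (np.int64(194), np.int64(21)))]
pink [(616, -298, 71, 46, -35.1, (np.int64(248), np.int64(211))), (463, -134, 40, 39, 89.6, (np.int64(315), np.int64(188)))] blue [(645, 34, 140, 131, 15.3, (np.int64(354), np.int64(242)))]
```

View pics/c8.png

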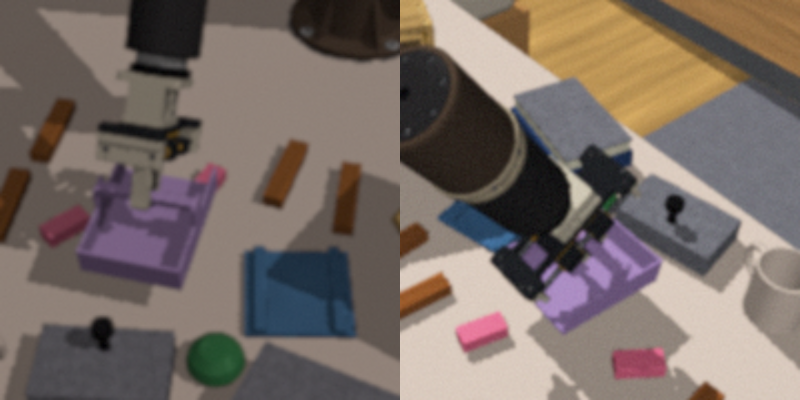

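The tray hangs empty and nearly level over its old spot, clear of everything. The trivet's runners are its left and right edges in the scene crop (x≈255 and 345), running about along world x at 15°.

Run:
```python
from p import *
setcmd([.6516,-.1678,.121],[-145,.8,-89.4],0)
plan([([.649,-.164,.06],[215,0,-90],0,2,20)])
```

```text
0 [-1.0, 9.0, 12.0] [0.0, 0.0, 0.0]
0 [-1.0, 19.0, 24.0] [0.0, 0.5, 0.0]
0 [-2.0, 28.0, 36.0] [0.0, 0.5, 0.0]
0 [-3.0, 37.0, 49.0] [0.0, 1.0, 0.0]
0 [-3.0, 37.0, 49.0] [0.0, 1.0, 0.0]
0 [-3.0, 37.0, 49.0] [0.0, 1.0, 0.0]
--
6 rows; end [ 0.6494 -0.164   0.0597] [-145.   -0.  -90.]
```

Request:
apply_moves(deltas=[{"fingers": 0, "delta_pos": [-1, 9, 12], "angular": [0, 0, 0]}, {"fingers": 0, "delta_pos": [-1, 19, 24], "angular": [0, 0.5, 0]}, {"fingers": 0, "delta_pos": [-2, 28, 36], "angular": [0, 0.5, 0]}, {"fingers": 0, "delta_pos": [-3, 37, 49], "angular": [0, 1, 0]}, {"fingers": 0, "delta_pos": [-3, 37, 49], "angular": [0, 1, 0]}, {"fingers": 0, "delta_pos": [-3, 37, 49], "angular": [0, 1, 0]}])

```text
clock: 18.8
tool_pos: [0.6491, -0.1695, 0.0587]
orientation: [-144.8, 0.8, -89.5]
force: [0.4, -0.3, -0.4]
opening: 0.0163
gripper_force: 30.0
```

Request:
apply_moves(deltas=[{"fingers": 0, "delta_pos": [0, 1, 2], "angular": [0, 0, 0]}, {"fingers": 24, "delta_pos": [0, 1, 2], "angular": [0, 0, 0]}, {"fingers": 24, "delta_pos": [0, 1, 2], "angular": [0, 0, 0]}, {"fingers": 45, "delta_pos": [0, 1, 2], "angular": [0, 0, 0]}, {"fingers": 45, "delta_pos": [0, 1, 2], "angular": [0, 0, 0]}, {"fingers": 45, "delta_pos": [0, 1, 2], "angular": [0, 0, 0]}, {"fingers": 45, "delta_pos": [0, 1, -25], "angular": [0, 0, 0]}, {"fingers": 45, "delta_pos": [0, 1, -55], "angular": [0, 0, 0]}, {"fingers": 45, "delta_pos": [0, -20, -90], "angular": [0, 0, 0]}, {"fingers": 45, "delta_pos": [0, -50, -130], "angular": [0, 0, 0]}])

```text
clock: 19.8
tool_pos: [0.6102, -0.1717, 0.1895]
orientation: [-145.4, 0.8, -89.5]
force: [3.0, -0.5, -0.0]
opening: 0.0448
gripper_force: 0.0
```

Run:
```python
from h import *
o=ctrl.get_obs();print(o['tool_pos'],o['orientation'],o['force'])
S,_=snap('scene','s9.png');D,_=snap('side','d9.png')
for n,im in(('scene',S),('side',D)): 
    cs=cv2.findContours(mask(im,(125,50,30),(150,255,255)),cv2.RETR_EXTERNAL,cv2.CHAIN_APPROX_NONE)[0];c=np.vstack([c for c in cs if cv2.contourArea(c)>40]);x,y,w,h=cv2.boundingRect(c);print(n,(x,y,x+w-1,y+h-1))
for n in('scene','side'):
    cs=cv2.findContours(mask(cv2.imread(f'pics/{n}0.png'),(125,50,30),(150,255,255)),cv2.RETR_EXTERNAL,cv2.CHAIN_APPROX_NONE)[0];c=np.vstack([c for c in cs if cv2.contourArea(c)>40]);x,y,w,h=cv2.boundingRect(c);print(n,'start',(x,y,x+w-1,y+h-1))
```

```text
[ 0.61019784 -0.17169222  0.18953062] [-145.36545608    0.7590788   -89.50776157] [ 2.98226996 -0.48348837 -0.04237284]
scene (256, 199, 315, 253)
side (315, 222, 390, 287)
scene start (258, 200, 317, 253)
side start (314, 221, 389, 286)
```

The tray stands upright on the table again: its outline is within 2 px of the start in both views. Next is shutting the bin.

Run:
```python
from p import *
setcmd([.6102,-.1717,.1895],[-145.2,.8,-89.5],45)
o=[180,0,-111.3]
w=[([.58,-.1,.32],[195,0,-96],0,0),(binpt(-212,0,312),o,0,1),(binpt(-212,0,137),o,0,1)]
for f in np.linspace(.75,0,11):
    c,s=np.cos(f),np.sin(f);w.append((binpt(-14*c-232*s-11,0,232*c-14*s-25),o,0,0,60))
w.append((binpt(-21,0,207),o,0,3))
plan(w,45,8)
```

```text
0 [-18.0, -12.0, -31.0] [-5.0, 1.0, 1.5]
0 [-37.0, -25.0, -62.0] [-10.0, 1.5, 3.0]
0 [-55.0, -37.0, -92.0] [-15.0, 2.5, 4.0]
0 [-74.0, -50.0, -123.0] [-19.5, 3.5, 5.5]
0 [-114.0, -39.0, -130.0] [-22.0, 4.0, 8.0]
0 [-153.0, -28.0, -137.0] [-24.5, 5.0, 10.5]
0 [-193.0, -17.0, -144.0] [-27.0, 5.5, 13.0]
0 [-233.0, -6.0, -151.0] [-29.5, 6.0, 16.0]
0 [-273.0, 5.0, -158.0] [-32.0, 6.5, 18.5]
0 [-313.0, 15.0, -164.0] [-34.0, 7.5, 21.0]
--
0 [0.0, 1.0, 0.0] [0.0, 0.0, 0.0]
0 [0.0, 1.0, 44.0] [0.0, 0.0, 0.0]
0 [0.0, 1.0, 87.0] [0.0, 0.0, 0.0]
0 [0.0, 1.0, 131.0] [0.0, 0.0, 0.0]
0 [0.0, 1.0, 175.0] [0.0, 0.0, 0.0]
0 [0.0, 1.0, 175.0] [0.0, 0.0, 0.0]
0 [-32.0, 1.0, 177.0] [0.0, 0.0, 0.0]
0 [-45.0, 1.0, 165.0] [0.0, 0.0, 0.0]
0 [-58.0, 1.0, 153.0] [0.0, 0.0, 0.0]
0 [-72.0, 1.0, 143.0] [0.0, 0.0, 0.0]
--
0 [-15.0, 0.0, -9.0] [0.0, 0.0, 0.0]
0 [-31.0, 0.0, -17.0] [0.0, 0.0, 0.0]
0 [-47.0, 0.0, -24.0] [0.0, 0.0, 0.0]
0 [-63.0, 0.0, -29.0] [0.0, 0.0, 0.0]
0 [-80.0, 0.0, -33.0] [0.0, 0.0, 0.0]
0 [-97.0, 0.0, -36.0] [0.0, 0.0, 0.0]
0 [-115.0, 0.0, -38.0] [0.0, 0.0, 0.0]
0 [-119.0, 0.0, -38.0] [0.0, 0.0, 0.0]
0 [-119.0, 0.0, -38.0] [0.0, 0.0, 0.0]
0 [-119.0, 0.0, -38.0] [0.0, 0.0, 0.0]
--
0 [0.0, 0.0, 0.0] [0.0, 0.0, 0.0]
--
31 rows; end [0.5709 0.3165 0.2149] [-179.8   -0.  -111.5]
```

Request:
apply_moves(deltas=[{"fingers": 0, "delta_pos": [-18, -12, -31], "angular": [-5, 1, 1.5]}, {"fingers": 0, "delta_pos": [-37, -25, -62], "angular": [-10, 1.5, 3]}, {"fingers": 0, "delta_pos": [-55, -37, -92], "angular": [-15, 2.5, 4]}, {"fingers": 0, "delta_pos": [-74, -50, -123], "angular": [-19.5, 3.5, 5.5]}, {"fingers": 0, "delta_pos": [-114, -39, -130], "angular": [-22, 4, 8]}, {"fingers": 0, "delta_pos": [-153, -28, -137], "angular": [-24.5, 5, 10.5]}, {"fingers": 0, "delta_pos": [-193, -17, -144], "angular": [-27, 5.5, 13]}, {"fingers": 0, "delta_pos": [-233, -6, -151], "angular": [-29.5, 6, 16]}, {"fingers": 0, "delta_pos": [-273, 5, -158], "angular": [-32, 6.5, 18.5]}, {"fingers": 0, "delta_pos": [-313, 15, -164], "angular": [-34, 7.5, 21]}])

```text
clock: 20.9
tool_pos: [0.5038, 0.1405, 0.3213]
orientation: [-179.7, 0.0, -111.6]
force: [0.8, 0.0, 0.6]
opening: 0.0001
gripper_force: 0.0
```

Run:
```python
from p import *
from plant import ctrl
t=ctrl.get_obs();print(t['tool_pos'],t['orientation'])
setcmd(t['tool_pos'],t['orientation'],0)
o=[180,0,-111.3]
w=[(binpt(-212,0,312),o,0,1),(binpt(-212,0,137),o,0,1)]
for f in np.linspace(.75,0,11):
    c,s=np.cos(f),np.sin(f);w.append((binpt(-14*c-232*s-11,0,232*c-14*s-25),o,0,0,60))
w.append((binpt(-21,0,207),o,0,3))
plan(w,45,8)
```

```text
[0.5038164  0.14047107 0.32133218] [-1.79673453e+02  3.20247794e-02 -1.11557320e+02]
0 [3.0, 2.0, 1.0] [-0.5, 0.0, -0.5]
0 [3.0, 2.0, 1.0] [-0.5, 0.0, -0.5]
0 [3.0, 2.0, 45.0] [-0.5, 0.0, -0.5]
0 [3.0, 2.0, 89.0] [-0.5, 0.0, -0.5]
0 [3.0, 3.0, 133.0] [-0.5, 0.0, -0.5]
0 [3.0, 3.0, 176.0] [-0.5, 0.0, -0.5]
0 [3.0, 3.0, 176.0] [-0.5, 0.0, -0.5]
0 [-30.0, 3.0, 178.0] [-0.5, 0.0, -0.5]
0 [-42.0, 3.0, 166.0] [-0.5, 0.0, -0.5]
0 [-55.0, 3.0, 155.0] [-0.5, 0.0, -0.5]
--
0 [-15.0, 0.0, -10.0] [0.0, 0.0, 0.0]
0 [-30.0, 0.0, -19.0] [0.0, 0.0, 0.0]
0 [-45.0, 0.0, -27.0] [0.0, 0.0, 0.0]
0 [-61.0, 0.0, -34.0] [0.0, 0.0, 0.0]
0 [-78.0, 0.0, -40.0] [0.0, 0.0, 0.0]
0 [-95.0, 0.0, -44.0] [0.0, 0.0, 0.0]
0 [-112.0, 0.0, -47.0] [0.0, 0.0, 0.0]
0 [-129.0, 0.0, -49.0] [0.0, 0.0, 0.0]
0 [-133.0, 0.0, -49.0] [0.0, 0.0, 0.0]
0 [-133.0, 0.0, -49.0] [0.0, 0.0, 0.0]
--
0 [0.0, 0.0, 0.0] [0.0, 0.0, 0.0]
0 [0.0, 0.0, 0.0] [0.0, 0.0, 0.0]
--
22 rows; end [0.57   0.3165 0.2154] [ 179.8    0.  -111.1]
```

Request:
apply_moves(deltas=[{"fingers": 0, "delta_pos": [3, 2, 1], "angular": [-0.5, 0, -0.5]}, {"fingers": 0, "delta_pos": [3, 2, 45], "angular": [-0.5, 0, -0.5]}, {"fingers": 0, "delta_pos": [3, 2, 89], "angular": [-0.5, 0, -0.5]}, {"fingers": 0, "delta_pos": [3, 3, 133], "angular": [-0.5, 0, -0.5]}, {"fingers": 0, "delta_pos": [3, 3, 176], "angular": [-0.5, 0, -0.5]}, {"fingers": 0, "delta_pos": [-5, 3, 176], "angular": [-0.5, 0, -0.5]}, {"fingers": 0, "delta_pos": [-18, 3, 178], "angular": [-0.5, 0, -0.5]}, {"fingers": 0, "delta_pos": [-30, 3, 176], "angular": [-0.5, 0, -0.5]}, {"fingers": 0, "delta_pos": [-42, 3, 166], "angular": [-0.5, 0, -0.5]}, {"fingers": 0, "delta_pos": [-55, 3, 155], "angular": [-0.5, 0, -0.5]}])

```text
clock: 21.9
tool_pos: [0.5237, 0.1908, 0.169]
orientation: [-180.0, -0.0, -110.9]
force: [1.0, -6.0, 0.4]
opening: 0.0006
gripper_force: 2.3
```

Request:
apply_moves(deltas=[{"fingers": 0, "delta_pos": [-15, 0, -10], "angular": [0, 0, 0]}, {"fingers": 0, "delta_pos": [-30, 0, -19], "angular": [0, 0, 0]}, {"fingers": 0, "delta_pos": [-45, 0, -27], "angular": [0, 0, 0]}, {"fingers": 0, "delta_pos": [-61, 0, -34], "angular": [0, 0, 0]}, {"fingers": 0, "delta_pos": [-78, 0, -40], "angular": [0, 0, 0]}, {"fingers": 0, "delta_pos": [-95, 0, -44], "angular": [0, 0, 0]}, {"fingers": 0, "delta_pos": [-112, 0, -47], "angular": [0, 0, 0]}, {"fingers": 0, "delta_pos": [-126, 0, -49], "angular": [0, 0, 0]}, {"fingers": 0, "delta_pos": [-129, 0, -49], "angular": [0, 0, 0]}, {"fingers": 0, "delta_pos": [-129, 0, -49], "angular": [0, 0, 0]}])

```text
clock: 22.9
tool_pos: [0.5691, 0.312, 0.216]
orientation: [179.9, 0.1, -110.9]
force: [-0.1, -0.5, -0.6]
opening: 0.0007
gripper_force: 0.0
```

Run:
```python
from plant import ctrl
o=ctrl.get_obs();print(o['force'],o['tool_pos'])
```

```text
[-0.12520857 -0.48780096 -0.55485248] [0.56909707 0.3119948  0.21595132]
```

Request:
apply_moves(deltas=[{"fingers": 0, "delta_pos": [-3, 0, 0], "angular": [0, 0, 0]}, {"fingers": 0, "delta_pos": [-6, 0, 0], "angular": [0, 0, 0]}, {"fingers": 0, "delta_pos": [-6, 0, 0], "angular": [0, 0, 0]}, {"fingers": 0, "delta_pos": [-6, 0, 0], "angular": [0, 0, 0]}])

```text
clock: 23.3
tool_pos: [0.5691, 0.3126, 0.2157]
orientation: [179.8, -0.4, -111.0]
force: [-8.3, -13.0, 8.2]
opening: 0.0009
gripper_force: 7.5
```

The front did not move under 15 N, and the finger sits at bin x ≈ −25 mm, where a shut panel would put it: the bin is fully shut. Next I'll measure the trivet and slats from above.

Run:
```python
from p import *
setcmd([.5692,.313,.2155],[180,0,-111],0)
o=[180,0,-90]
plan([(binpt(-60,0,230),[180,0,-111],0,0),([.545,.20,.30],[180,0,-100],50,0),([.55,.13,.28],o,50,3)],45,8)
```

```text
0 [35.0, 0.0, -23.0] [0.0, 0.0, 0.0]
50 [62.0, -6.0, -43.0] [0.0, 0.0, -3.5]
50 [88.0, -12.0, -64.0] [0.0, 0.0, -7.5]
50 [114.0, -18.0, -84.0] [0.0, 0.0, -11.0]
50 [146.0, -33.0, -75.0] [0.0, 0.0, -16.0]
50 [178.0, -48.0, -65.0] [0.0, 0.0, -21.0]
50 [178.0, -48.0, -65.0] [0.0, 0.0, -21.0]
50 [178.0, -48.0, -65.0] [0.0, 0.0, -21.0]
50 [178.0, -48.0, -65.0] [0.0, 0.0, -21.0]
--
9 rows; end [0.5502 0.1296 0.2805] [180.   0. -90.]
```

Request:
apply_moves(deltas=[{"fingers": 0, "delta_pos": [35, 0, -23], "angular": [0, 0, 0]}, {"fingers": 50, "delta_pos": [62, -6, -43], "angular": [0, 0, -3.5]}, {"fingers": 50, "delta_pos": [88, -12, -64], "angular": [0, 0, -7.5]}, {"fingers": 50, "delta_pos": [114, -18, -84], "angular": [0, 0, -11]}, {"fingers": 50, "delta_pos": [146, -33, -75], "angular": [0, 0, -16]}, {"fingers": 50, "delta_pos": [178, -48, -65], "angular": [0, 0, -21]}, {"fingers": 50, "delta_pos": [178, -48, -65], "angular": [0, 0, -21]}, {"fingers": 50, "delta_pos": [178, -48, -65], "angular": [0, 0, -21]}, {"fingers": 50, "delta_pos": [178, -48, -65], "angular": [0, 0, -21]}])

```text
clock: 24.2
tool_pos: [0.5525, 0.1338, 0.2805]
orientation: [180.0, 0.1, -90.0]
force: [-0.2, 0.4, 0.8]
opening: 0.0496
gripper_force: 0.0
```

Run:
```python
from h import *
W,t=snap('wrist','w10.png');print(t)
print('slats',rects('wrist',W,(3,150,40),(16,255,220),.02,t,200))
for z in(.008,.018): print('blue',z,rects('wrist',W,(98,100,40),(116,255,255),z,t,600))
S,_=snap('scene','s10.png');D,_=snap('side','d10.png')
for n,im in(('scene',S),('side',D)):
    print(n,[r for r in rects(n,im,(3,150,40),(16,255,200),.01) if abs(r[1])<600 and r[2]<170])
    m=mask(im,(98,100,40),(116,255,255));c=max([c for c in cv2.findContours(m,0,1)[0] if (n=='scene' or cv2.boundingRect(c)[1]>150)],key=cv2.contourArea)
    print('quad',[onplane(n,*q[0],.008).round(3)[:2].tolist() for q in cv2.approxPolyDP(c,6,True)])
from p import *
f=0
print('bin lip expected shut',[np.round(proj('scene',binpt(-14,y,232)),1) for y in(-130,130)])
```

```text
(array([0.55252057, 0.13377339, 0.28046085]), array([ 1.79951378e+02,  9.44577145e-02, -8.99920575e+01]))
slats [(455, 64, 126, 26, 4.8, (np.int64(390), np.int64(123))), (429, -30, 127, 29, -4.5, (np.int64(407), np.int64(57)))]
blue 0.008 [(798, 83, 244, 121, -70.2, (np.int64(158), np.int64(137))), (639, 33, 140, 137, 14.8, (np.int64(260), np.int64(101)))]
blue 0.018 [(792, 83, 238, 118, -70.2, (np.int64(158), np.int64(137))), (637, 34, 136, 134, 14.8, (np.int64(260), np.int64(101)))]
scene [(597, -395, 134, 31, 7.1, (np.int64(222), np.int64(201))), (454, 64, 137, 24, 4.2, (np.int64(375), np.int64(198))), (428, -32, 136, 28, -4.5, (np.int64(347), np.int64(187))), (430, -395, 138, 30, 5.0, (np.int64(243), np.int64(168))), (-303, -246, 165, 115, 89.8, (np.int64(334), np.int64(74)))]
quad [[0.596, -0.045], [0.724, -0.009], [0.689, 0.116], [0.562, 0.079]]
side [(430, -394, 130, 30, 3.8, (np.int64(349), np.int64(366))), (596, -393, 133, 29, 7.3, (np.int64(400), np.int64(323))), (428, -30, 127, 36, -4.7, (np.int64(262), np.int64(260))), (455, 66, 129, 37, 4.9, (np.int64(252), np.int64(236)))]
quad [[0.692, 0.108], [0.555, 0.076], [0.592, -0.05], [0.714, -0.015]]
bin lip expected shut [array([456.8, 215.4]), array([497. , 158.1])]
```

```bash
cat >> p.py <<'E'
C=np.array([.640,.033]);A0=14.8
def pick(x,y,yaw):
    o=[180,0,yaw];plan([([x,y,.10],o,50,1),([x,y,.004],o,50,1,35),([x,y,.004],o,0,5)],48,8.4)
def place(ox,oy,yaw,z):
    c,s=np.cos(np.radians(A0)),np.sin(np.radians(A0));x,y=C+np.array([c*ox-s*oy,s*ox+c*oy])/1000;o=[180,0,yaw]
    p=load()['p'];rp=R.from_quat(load()['q']).as_euler('xyz',degrees=True)
    plan([([p[0],p[1],.09],[180,0,rp[2]],0,0,30),([x,y,.12],o,0,2),([x,y,z+.02],o,0,0),([x,y,z],o,0,1,10),([x,y,z],o,46,3),([x,y,z+.07],o,50,0)],40,8)
E
python3 - <<'E'
from p import *
setcmd([.5505,.1305,.2805],[180,0,-90],50)
pick(.455,.0645,4.7)
E
```

```text
50 [6.0, 8.0, 15.0] [0.0, 0.0, -8.0]
50 [11.0, 16.0, 30.0] [0.0, 0.0, -16.0]
50 [16.0, 24.0, 45.0] [0.0, 0.0, -23.5]
50 [22.0, 32.0, 60.0] [0.0, 0.0, -31.5]
50 [27.0, 40.0, 75.0] [0.0, 0.0, -39.5]
50 [33.0, 48.0, 90.0] [0.0, 0.0, -47.5]
50 [38.0, 56.0, 105.0] [0.0, 0.0, -55.0]
50 [44.0, 64.0, 120.0] [0.0, 0.0, -63.0]
50 [50.0, 72.0, 135.0] [0.0, 0.0, -71.0]
50 [55.0, 80.0, 150.0] [0.0, 0.0, -79.0]
--
50 [-6.0, 7.0, 15.0] [0.0, 0.0, -8.0]
50 [-13.0, 14.0, 31.0] [0.0, 0.0, -15.5]
50 [-13.0, 14.0, 31.0] [0.0, 0.0, -15.5]
50 [-13.0, 14.0, 63.0] [0.0, 0.0, -15.5]
50 [-13.0, 14.0, 95.0] [0.0, 0.0, -15.5]
50 [-13.0, 14.0, 127.0] [0.0, 0.0, -15.5]
50 [-13.0, 14.0, 127.0] [0.0, 0.0, -15.5]
0 [-13.0, 14.0, 127.0] [0.0, 0.0, -15.5]
0 [-13.0, 14.0, 127.0] [0.0, 0.0, -15.5]
0 [-13.0, 14.0, 127.0] [0.0, 0.0, -15.5]
--
0 [0.0, 0.0, 0.0] [0.0, 0.0, 0.0]
0 [0.0, 0.0, 0.0] [0.0, 0.0, 0.0]
0 [0.0, 0.0, 0.0] [0.0, 0.0, 0.0]
--
23 rows; end [0.4551 0.0642 0.0035] [180.    0.    4.5]
```

Request:
apply_moves(deltas=[{"fingers": 50, "delta_pos": [6, 8, 15], "angular": [0, 0, -8]}, {"fingers": 50, "delta_pos": [12, 16, 30], "angular": [0, 0, -16]}, {"fingers": 50, "delta_pos": [18, 25, 45], "angular": [0, 0, -23.5]}, {"fingers": 50, "delta_pos": [24, 33, 60], "angular": [0, 0, -31.5]}, {"fingers": 50, "delta_pos": [29, 41, 75], "angular": [0, 0, -39.5]}, {"fingers": 50, "delta_pos": [35, 49, 90], "angular": [0, 0, -47.5]}, {"fingers": 50, "delta_pos": [41, 58, 105], "angular": [0, 0, -55]}, {"fingers": 50, "delta_pos": [47, 66, 120], "angular": [0, 0, -63]}, {"fingers": 50, "delta_pos": [53, 74, 135], "angular": [0, 0, -71]}, {"fingers": 50, "delta_pos": [58, 82, 150], "angular": [0, 0, -79]}])

```text
clock: 25.35
tool_pos: [0.47, 0.0759, 0.1298]
orientation: [-179.9, 0.1, -10.6]
force: [0.6, 0.8, -0.2]
opening: 0.05
gripper_force: 0.0
```

Request:
apply_moves(deltas=[{"fingers": 50, "delta_pos": [-6, 7, 15], "angular": [0, 0, -8]}, {"fingers": 50, "delta_pos": [-13, 14, 31], "angular": [0, 0, -15.5]}, {"fingers": 50, "delta_pos": [-13, 14, 31], "angular": [0, 0, -15.5]}, {"fingers": 50, "delta_pos": [-13, 14, 31], "angular": [0, 0, -15.5]}])

```text
clock: 25.75
tool_pos: [0.4553, 0.0647, 0.0997]
orientation: [-179.9, 0.1, 4.4]
force: [0.4, 0.3, 0.4]
opening: 0.0501
gripper_force: 0.0
```

Run:
```python
from h import *
from p import *
W,t=snap('wrist','w11.png');print(t,ctrl.get_obs()['joint_pos'].round())
print('slats',rects('wrist',W,(3,150,40),(16,255,220),.02,t,200))
setcmd(t[0],t[1],50)
o=[180,0,4.7]
plan([([.455,.0645,.004],o,50,1,35),([.455,.0645,.004],o,0,4)])
```

```text
(array([0.45526742, 0.06471289, 0.09970536]), array([-1.79948398e+02,  6.37333501e-02,  4.37863954e+00])) [ 33.   8. -35.  -0. -47.  62.]
slats [(429, -370, 106, 29, 34.8, (np.int64(636), np.int64(241))), (466, -32, 53, 33, -4.2, (np.int64(432), np.int64(201))), (465, 65, 105, 27, 4.8, (np.int64(319), np.int64(192)))]
50 [0.0, 0.0, 32.0] [0.0, 0.0, 0.0]
50 [0.0, 0.0, 64.0] [0.0, 0.0, 0.0]
50 [0.0, 0.0, 96.0] [0.0, 0.0, -0.5]
50 [0.0, 0.0, 96.0] [0.0, 0.0, -0.5]
0 [0.0, 0.0, 96.0] [0.0, 0.0, -0.5]
0 [0.0, 0.0, 96.0] [0.0, 0.0, -0.5]
0 [0.0, 0.0, 96.0] [0.0, 0.0, -0.5]
0 [0.0, 0.0, 96.0] [0.0, 0.0, -0.5]
0 [0.0, 0.0, 96.0] [0.0, 0.0, -0.5]
--
9 rows; end [0.4552 0.0648 0.0037] [-1.799e+02  1.000e-01  4.900e+00]
```

Request:
apply_moves(deltas=[{"fingers": 50, "delta_pos": [0, 0, 32], "angular": [0, 0, 0]}, {"fingers": 50, "delta_pos": [0, 0, 64], "angular": [0, 0, 0]}, {"fingers": 50, "delta_pos": [0, 0, 96], "angular": [0, 0, -0.5]}, {"fingers": 50, "delta_pos": [0, 0, 96], "angular": [0, 0, -0.5]}, {"fingers": 0, "delta_pos": [0, 0, 96], "angular": [0, 0, -0.5]}, {"fingers": 0, "delta_pos": [0, 0, 96], "angular": [0, 0, -0.5]}, {"fingers": 0, "delta_pos": [0, 0, 96], "angular": [0, 0, -0.5]}, {"fingers": 0, "delta_pos": [0, 0, 96], "angular": [0, 0, -0.5]}, {"fingers": 0, "delta_pos": [0, 0, 96], "angular": [0, 0, -0.5]}])

```text
clock: 26.7
tool_pos: [0.4552, 0.0646, 0.0039]
orientation: [-179.9, -0.0, 5.0]
force: [-1.3, 0.7, 6.0]
opening: 0.0299
gripper_force: 30.0
```

Run:
```python
from p import *
from plant import ctrl
t=ctrl.get_obs();print(t['tool_pos'],t['orientation'],t['opening'])
place(53,0,-75.2,.024)
```

```text
[0.45515415 0.06461487 0.00392697] [-1.79896313e+02 -2.20282475e-03  5.04503788e+00] 0.029933890613742974
0 [0.0, 0.0, -29.0] [0.0, 0.0, 0.0]
0 [0.0, 0.0, -58.0] [0.0, 0.0, 0.0]
0 [0.0, 0.0, -86.0] [0.0, 0.0, 0.0]
0 [23.0, 4.0, -89.0] [0.0, 0.0, 8.0]
0 [47.0, 8.0, -92.0] [0.0, 0.0, 16.0]
0 [70.0, 11.0, -95.0] [0.0, 0.0, 24.0]
0 [93.0, 15.0, -98.0] [0.0, 0.0, 32.0]
0 [117.0, 19.0, -101.0] [0.0, 0.0, 40.0]
0 [140.0, 23.0, -104.0] [0.0, 0.0, 48.0]
0 [163.0, 27.0, -107.0] [0.0, 0.0, 56.0]
--
0 [16.0, -18.0, -4.0] [0.0, 0.0, 8.0]
0 [32.0, -35.0, -7.0] [0.0, 0.0, 16.0]
0 [49.0, -52.0, -10.0] [0.0, 0.0, 24.0]
0 [49.0, -52.0, -10.0] [0.0, 0.0, 24.0]
0 [49.0, -52.0, -10.0] [0.0, 0.0, 24.0]
0 [49.0, -52.0, 28.0] [0.0, 0.0, 24.0]
0 [49.0, -52.0, 66.0] [0.0, 0.0, 24.0]
0 [49.0, -52.0, 76.0] [0.0, 0.0, 24.0]
0 [49.0, -52.0, 86.0] [0.0, 0.0, 24.0]
0 [49.0, -52.0, 86.0] [0.0, 0.0, 24.0]
--
46 [0.0, 0.0, 0.0] [0.0, 0.0, 0.0]
46 [0.0, 0.0, 0.0] [0.0, 0.0, 0.0]
46 [0.0, 0.0, 0.0] [0.0, 0.0, 0.0]
46 [0.0, 0.0, 0.0] [0.0, 0.0, 0.0]
50 [0.0, 0.0, -35.0] [0.0, 0.0, 0.0]
50 [0.0, 0.0, -70.0] [0.0, 0.0, 0.0]
--
26 rows; end [0.6912 0.0462 0.0944] [ 1.799e+02  1.000e-01 -7.510e+01]
```

Request:
apply_moves(deltas=[{"fingers": 0, "delta_pos": [0, 0, -29], "angular": [0, 0, 0]}, {"fingers": 0, "delta_pos": [0, 0, -58], "angular": [0, 0, 0]}, {"fingers": 0, "delta_pos": [0, 0, -86], "angular": [0, 0, 0]}, {"fingers": 0, "delta_pos": [23, 4, -89], "angular": [0, 0, 8]}, {"fingers": 0, "delta_pos": [47, 8, -92], "angular": [0, 0, 16]}, {"fingers": 0, "delta_pos": [70, 11, -95], "angular": [0, 0, 24]}, {"fingers": 0, "delta_pos": [93, 15, -98], "angular": [0, 0, 32]}, {"fingers": 0, "delta_pos": [117, 19, -101], "angular": [0, 0, 40]}, {"fingers": 0, "delta_pos": [140, 23, -104], "angular": [0, 0, 48]}, {"fingers": 0, "delta_pos": [163, 27, -107], "angular": [0, 0, 56]}])

```text
clock: 27.7
tool_pos: [0.62, 0.0513, 0.1099]
orientation: [179.9, 0.1, -51.3]
force: [-0.6, 0.3, 0.0]
opening: 0.0294
gripper_force: 30.0
```

Request:
apply_moves(deltas=[{"fingers": 0, "delta_pos": [16, -18, -4], "angular": [0, 0, 8]}, {"fingers": 0, "delta_pos": [32, -35, -7], "angular": [0, 0, 16]}, {"fingers": 0, "delta_pos": [49, -52, -10], "angular": [0, 0, 24]}, {"fingers": 0, "delta_pos": [49, -52, -10], "angular": [0, 0, 24]}, {"fingers": 0, "delta_pos": [49, -52, -10], "angular": [0, 0, 24]}, {"fingers": 0, "delta_pos": [49, -52, 28], "angular": [0, 0, 24]}, {"fingers": 0, "delta_pos": [49, -52, 66], "angular": [0, 0, 24]}, {"fingers": 0, "delta_pos": [49, -52, 76], "angular": [0, 0, 24]}, {"fingers": 0, "delta_pos": [49, -52, 86], "angular": [0, 0, 24]}, {"fingers": 0, "delta_pos": [49, -52, 86], "angular": [0, 0, 24]}])

```text
clock: 28.7
tool_pos: [0.6903, 0.0464, 0.0238]
orientation: [179.9, 0.1, -74.9]
force: [-0.6, -0.2, 0.3]
opening: 0.0298
gripper_force: 30.0
```

Run:
```python
from plant import ctrl
t=ctrl.get_obs();print(t['tool_pos'],t['orientation'],t['opening'],t['force'])
```

```text
[0.69030049 0.04638767 0.02376367] [ 1.79890397e+02  6.88399804e-02 -7.49064628e+01] 0.029763869183735938 [-0.59018493 -0.18190265  0.33730289]
```

Request:
apply_moves(deltas=[{"fingers": 36, "delta_pos": [0, 0, 1], "angular": [0, 0, 0]}, {"fingers": 46, "delta_pos": [0, 0, 1], "angular": [0, 0, 0]}, {"fingers": 46, "delta_pos": [0, 0, 0], "angular": [0, 0, 0]}, {"fingers": 46, "delta_pos": [0, 0, 0], "angular": [0, 0, 0]}, {"fingers": 50, "delta_pos": [0, 0, -35], "angular": [0, 0, 0]}, {"fingers": 50, "delta_pos": [0, 0, -70], "angular": [0, 0, 0]}])

```text
clock: 29.3
tool_pos: [0.6899, 0.046, 0.0938]
orientation: [179.8, 0.1, -74.9]
force: [1.1, 0.8, -0.8]
opening: 0.0499
gripper_force: 0.0
```

Run:
```python
from p import *
setcmd([.6905,.0462,.0944],[179.9,.1,-75.0],50)
pick(.4285,-.0305,-4.5)
```

```text
50 [1.0, 30.0, -1.0] [0.0, 0.0, -8.0]
50 [1.0, 61.0, -1.0] [0.0, 0.0, -15.5]
50 [2.0, 91.0, -2.0] [0.0, 0.0, -23.5]
50 [3.0, 121.0, -2.0] [0.0, 0.0, -31.5]
50 [3.0, 152.0, -3.0] [0.0, 0.0, -39.0]
50 [4.0, 182.0, -3.0] [0.0, 0.0, -47.0]
50 [5.0, 212.0, -4.0] [0.0, 0.0, -55.0]
50 [6.0, 243.0, -5.0] [0.0, 0.0, -62.5]
50 [6.0, 273.0, -5.0] [0.0, 0.0, -70.5]
50 [6.0, 273.0, -5.0] [0.0, 0.0, -70.5]
--
50 [0.0, 0.0, 32.0] [0.0, 0.0, 0.0]
50 [0.0, 0.0, 64.0] [0.0, 0.0, 0.0]
50 [0.0, 0.0, 96.0] [0.0, 0.0, 0.0]
50 [0.0, 0.0, 96.0] [0.0, 0.0, 0.0]
0 [0.0, 0.0, 96.0] [0.0, 0.0, 0.0]
0 [0.0, 0.0, 96.0] [0.0, 0.0, 0.0]
0 [0.0, 0.0, 96.0] [0.0, 0.0, 0.0]
0 [0.0, 0.0, 96.0] [0.0, 0.0, 0.0]
0 [0.0, 0.0, 96.0] [0.0, 0.0, 0.0]
0 [0.0, 0.0, 96.0] [0.0, 0.0, 0.0]
--
20 rows; end [ 0.4282 -0.0301  0.0039] [-1.799e+02  1.000e-01 -4.500e+00]
```

Request:
apply_moves(deltas=[{"fingers": 50, "delta_pos": [1, 30, -1], "angular": [0, 0, -8]}, {"fingers": 50, "delta_pos": [1, 61, -1], "angular": [0, 0, -15.5]}, {"fingers": 50, "delta_pos": [2, 91, -2], "angular": [0, 0, -23.5]}, {"fingers": 50, "delta_pos": [3, 121, -2], "angular": [0, 0, -31.5]}, {"fingers": 50, "delta_pos": [3, 152, -3], "angular": [0, 0, -39]}, {"fingers": 50, "delta_pos": [4, 182, -3], "angular": [0, 0, -47]}, {"fingers": 50, "delta_pos": [5, 212, -4], "angular": [0, 0, -55]}, {"fingers": 50, "delta_pos": [6, 243, -5], "angular": [0, 0, -62.5]}, {"fingers": 50, "delta_pos": [6, 273, -5], "angular": [0, 0, -70.5]}, {"fingers": 50, "delta_pos": [6, 273, -5], "angular": [0, 0, -70.5]}])

```text
clock: 30.3
tool_pos: [0.4251, -0.0314, 0.0995]
orientation: [-179.9, 0.1, -4.3]
force: [1.6, 0.3, -0.1]
opening: 0.0499
gripper_force: 0.0
```

Request:
apply_moves(deltas=[{"fingers": 50, "delta_pos": [0, 0, 32], "angular": [0, 0, 0]}, {"fingers": 50, "delta_pos": [0, 0, 64], "angular": [0, 0, 0]}, {"fingers": 50, "delta_pos": [0, 0, 96], "angular": [0, 0, 0]}, {"fingers": 50, "delta_pos": [0, 0, 96], "angular": [0, 0, 0]}, {"fingers": 0, "delta_pos": [0, 0, 96], "angular": [0, 0, 0]}, {"fingers": 0, "delta_pos": [0, 0, 96], "angular": [0, 0, 0]}, {"fingers": 0, "delta_pos": [0, 0, 96], "angular": [0, 0, 0]}, {"fingers": 0, "delta_pos": [0, 0, 96], "angular": [0, 0, 0]}, {"fingers": 0, "delta_pos": [0, 0, 96], "angular": [0, 0, 0]}])

```text
clock: 31.2
tool_pos: [0.4288, -0.0302, 0.0036]
orientation: [-179.9, 0.0, -4.5]
force: [-0.8, 0.4, 4.1]
opening: 0.0299
gripper_force: 30.0
```

Run:
```python
from p import *
from plant import ctrl
t=ctrl.get_obs();print(t['tool_pos'],t['orientation'],t['opening'])
setcmd([.4282,-.0301,.0039],[180,0,-4.5],0)
place(-53,0,-75.2,.0235)
```

```text
[ 0.42880977 -0.03018443  0.0036303 ] [-1.79924516e+02  3.82076601e-02 -4.45530258e+00] 0.029943746541004745
0 [0.0, 0.0, -29.0] [0.0, 0.0, 0.0]
0 [0.0, 0.0, -57.0] [0.0, 0.0, 0.0]
0 [0.0, 0.0, -86.0] [0.0, 0.0, 0.0]
0 [17.0, -7.0, -89.0] [0.0, 0.0, 8.0]
0 [35.0, -14.0, -93.0] [0.0, 0.0, 15.5]
0 [52.0, -21.0, -96.0] [0.0, 0.0, 23.5]
0 [69.0, -28.0, -99.0] [0.0, 0.0, 31.5]
0 [87.0, -34.0, -103.0] [0.0, 0.0, 39.5]
0 [104.0, -41.0, -106.0] [0.0, 0.0, 47.0]
0 [121.0, -48.0, -109.0] [0.0, 0.0, 55.0]
--
0 [4.0, -19.0, -4.0] [0.0, 0.0, 8.0]
0 [9.0, -37.0, -7.0] [0.0, 0.0, 15.5]
0 [9.0, -37.0, -7.0] [0.0, 0.0, 15.5]
0 [9.0, -37.0, -7.0] [0.0, 0.0, 15.5]
0 [9.0, -37.0, 31.0] [0.0, 0.0, 15.5]
0 [9.0, -37.0, 69.0] [0.0, 0.0, 15.5]
0 [9.0, -37.0, 79.0] [0.0, 0.0, 15.5]
0 [9.0, -37.0, 89.0] [0.0, 0.0, 15.5]
0 [9.0, -37.0, 89.0] [0.0, 0.0, 15.5]
46 [9.0, -37.0, 89.0] [0.0, 0.0, 15.5]
--
46 [0.0, 0.0, 0.0] [0.0, 0.0, 0.0]
46 [0.0, 0.0, 0.0] [0.0, 0.0, 0.0]
46 [0.0, 0.0, 0.0] [0.0, 0.0, 0.0]
50 [0.0, 0.0, -35.0] [0.0, 0.0, 0.0]
50 [0.0, 0.0, -70.0] [0.0, 0.0, 0.0]
--
25 rows; end [0.589  0.0193 0.0939] [180.   0. -75.]
```

Request:
apply_moves(deltas=[{"fingers": 0, "delta_pos": [0, 0, -29], "angular": [0, 0, 0]}, {"fingers": 0, "delta_pos": [0, 0, -57], "angular": [0, 0, 0]}, {"fingers": 0, "delta_pos": [0, 0, -86], "angular": [0, 0, 0]}, {"fingers": 0, "delta_pos": [17, -7, -89], "angular": [0, 0, 8]}, {"fingers": 0, "delta_pos": [35, -14, -93], "angular": [0, 0, 15.5]}, {"fingers": 0, "delta_pos": [52, -21, -96], "angular": [0, 0, 23.5]}, {"fingers": 0, "delta_pos": [69, -28, -99], "angular": [0, 0, 31.5]}, {"fingers": 0, "delta_pos": [87, -34, -103], "angular": [0, 0, 39.5]}, {"fingers": 0, "delta_pos": [104, -41, -106], "angular": [0, 0, 47]}, {"fingers": 0, "delta_pos": [121, -48, -109], "angular": [0, 0, 55]}])

```text
clock: 32.2
tool_pos: [0.5535, 0.0082, 0.1121]
orientation: [179.9, 0.1, -59.8]
force: [0.3, 0.6, -0.8]
opening: 0.0299
gripper_force: 30.0
```

Request:
apply_moves(deltas=[{"fingers": 0, "delta_pos": [4, -19, -4], "angular": [0, 0, 8]}, {"fingers": 0, "delta_pos": [9, -37, -7], "angular": [0, 0, 15.5]}, {"fingers": 0, "delta_pos": [9, -37, -7], "angular": [0, 0, 15.5]}, {"fingers": 0, "delta_pos": [9, -37, -7], "angular": [0, 0, 15.5]}, {"fingers": 0, "delta_pos": [9, -37, 31], "angular": [0, 0, 15.5]}, {"fingers": 0, "delta_pos": [9, -37, 69], "angular": [0, 0, 15.5]}, {"fingers": 0, "delta_pos": [9, -37, 79], "angular": [0, 0, 15.5]}, {"fingers": 0, "delta_pos": [9, -37, 89], "angular": [0, 0, 15.5]}, {"fingers": 0, "delta_pos": [9, -37, 90], "angular": [0, 0, 15.5]}])

```text
clock: 33.1
tool_pos: [0.5894, 0.0192, 0.0222]
orientation: [179.9, 0.1, -74.9]
force: [-0.0, 0.4, 0.6]
opening: 0.0299
gripper_force: 30.0
```

Request:
apply_moves(deltas=[{"fingers": 36, "delta_pos": [0, 0, 0], "angular": [0, 0, 0]}, {"fingers": 46, "delta_pos": [0, 0, 0], "angular": [0, 0, 0]}, {"fingers": 46, "delta_pos": [0, 0, 0], "angular": [0, 0, 0]}, {"fingers": 46, "delta_pos": [0, 0, 0], "angular": [0, 0, 0]}, {"fingers": 50, "delta_pos": [0, 0, -35], "angular": [0, 0, 0]}, {"fingers": 50, "delta_pos": [0, 0, -75], "angular": [0, 0, 0]}, {"fingers": 50, "delta_pos": [-40, 0, -115], "angular": [0, 0, 0]}, {"fingers": 50, "delta_pos": [-85, 0, -155], "angular": [0, 0, 0]}, {"fingers": 50, "delta_pos": [-85, 0, -155], "angular": [0, 0, 0]}, {"fingers": 50, "delta_pos": [-85, 0, -155], "angular": [0, 0, 0]}])

```text
clock: 34.1
tool_pos: [0.5682, 0.1032, 0.1797]
orientation: [-179.8, 0.1, -74.8]
force: [0.0, -1.2, -0.3]
opening: 0.0501
gripper_force: 0.0
```

```bash
cat > chk.py <<'E'
from h import *
from p import C,A0
def chk(f,z):
    W,t=snap('wrist',f);print(t[0],t[1],ctrl.get_obs()['opening'])
    c,s=np.cos(np.radians(A0)),np.sin(np.radians(A0))
    for r in rects('wrist',W,(3,150,40),(16,255,220),z,t,200):
        d=np.array(r[:2])/1000-C;print(r[:5],'trivet xy mm',np.round([1000*(c*d[0]+s*d[1]),1000*(-s*d[0]+c*d[1])],1),'yaw',round(r[4]-A0,1))
E
python3 - <<'E'
from chk import *
chk('w12.png',.038)
W=cv2.imread('pics/w12.png')
o=ctrl.get_obs();print('blue',rects('wrist',W,(98,100,40),(116,255,255),.018,(o['tool_pos'],o['orientation']),300))
E
```

```text
[0.56821903 0.10315057 0.17973318] [-1.79800117e+02  1.34821307e-01 -7.48047468e+01] 0.05007188550295076
(688, 45, 126, 31, -75.1) trivet xy mm [49.5 -0.7] yaw -89.9
(589, 18, 125, 26, -74.8) trivet xy mm [-53.1  -1.5] yaw -89.6
blue [(1147, 777, 230, 115, 39.5, (np.int64(40), np.int64(386))), (639, 32, 132, 74, -75.4, (np.int64(271), np.int64(108))), (838, 100, 204, 144, 78.6, (np.int64(140), np.int64(117)))]
```

The layer-1 slats read at trivet (49.5, −0.7) and (−53, −1.5), square to within half a degree. On to the third slat.

```bash
sed -i 's/p\[1\],.09\]/p[1],.13]/; s/\[x,y,.12\],o,0,2/[x,y,.15],o,0,2/' p.py
python3 - <<'E'
from p import *
setcmd([.5675,.1025,.1795],[180,0,-75],50)
plan([([.57,-.1,.17],[180,0,-40],50,0),([.597,-.394,.10],[180,0,7.2],50,2)],48,8.4)
E
```

```text
50 [39.0, 10.0, 2.0] [0.0, 0.0, -7.0]
50 [78.0, 20.0, 4.0] [0.0, 0.0, -14.0]
50 [118.0, 30.0, 6.0] [0.0, 0.0, -21.0]
50 [157.0, 40.0, 8.0] [0.0, 0.0, -28.0]
50 [196.0, 50.0, 9.0] [0.0, 0.0, -35.0]
50 [238.0, 57.0, 19.0] [0.0, 0.0, -41.5]
50 [279.0, 64.0, 29.0] [0.0, 0.0, -48.5]
50 [321.0, 71.0, 39.0] [0.0, 0.0, -55.0]
50 [363.0, 79.0, 49.0] [0.0, 0.0, -62.0]
50 [404.0, 86.0, 60.0] [0.0, 0.0, -68.5]
--
50 [9.0, 41.0, 9.0] [0.0, 0.0, -7.0]
50 [17.0, 83.0, 20.0] [0.0, 0.0, -13.5]
50 [17.0, 83.0, 20.0] [0.0, 0.0, -13.5]
50 [17.0, 83.0, 20.0] [0.0, 0.0, -13.5]
--
14 rows; end [ 0.5965 -0.3944  0.0995] [180.   0.   7.]
```

Request:
apply_moves(deltas=[{"fingers": 50, "delta_pos": [39, 10, 2], "angular": [0, 0, -7]}, {"fingers": 50, "delta_pos": [78, 20, 4], "angular": [0, 0, -14]}, {"fingers": 50, "delta_pos": [118, 30, 6], "angular": [0, 0, -21]}, {"fingers": 50, "delta_pos": [157, 40, 8], "angular": [0, 0, -28]}, {"fingers": 50, "delta_pos": [196, 50, 9], "angular": [0, 0, -35]}, {"fingers": 50, "delta_pos": [238, 57, 19], "angular": [0, 0, -41.5]}, {"fingers": 50, "delta_pos": [279, 64, 29], "angular": [0, 0, -48.5]}, {"fingers": 50, "delta_pos": [321, 71, 39], "angular": [0, 0, -55]}, {"fingers": 50, "delta_pos": [363, 79, 49], "angular": [0, 0, -62]}, {"fingers": 50, "delta_pos": [404, 86, 60], "angular": [0, 0, -68.5]}])

```text
clock: 35.15
tool_pos: [0.5876, -0.314, 0.1142]
orientation: [-179.9, 0.3, -6.2]
force: [0.5, 0.2, 0.6]
opening: 0.0498
gripper_force: 0.0
```

Request:
apply_moves(deltas=[{"fingers": 50, "delta_pos": [9, 41, 9], "angular": [0, 0, -7]}, {"fingers": 50, "delta_pos": [17, 83, 20], "angular": [0, 0, -13.5]}, {"fingers": 50, "delta_pos": [17, 83, 20], "angular": [0, 0, -13.5]}, {"fingers": 50, "delta_pos": [17, 83, 20], "angular": [0, 0, -13.5]}])

```text
clock: 35.55
tool_pos: [0.5943, -0.3973, 0.0934]
orientation: [-179.8, 0.3, 6.8]
force: [-1.4, 0.2, -0.3]
opening: 0.0501
gripper_force: 0.0
```

Run:
```python
from chk import *
chk('w13.png',.02)
```

```text
[ 0.59432343 -0.39726575  0.09337992] [-179.80101949    0.31351095    6.81350792] 0.05028108325420917
(595, -24, 40, 33, 83.3) trivet xy mm [-58.1 -43.6] yaw 68.5
(606, -393, 106, 27, 7.4) trivet xy mm [-141.7 -403.2] yaw -7.4
```

Request:
apply_moves(deltas=[{"fingers": 50, "delta_pos": [0, 0, 0], "angular": [0, 0, 0]}, {"fingers": 50, "delta_pos": [0, 0, 32], "angular": [0, 0, 0]}, {"fingers": 50, "delta_pos": [0, 0, 64], "angular": [0, 0, 0]}, {"fingers": 50, "delta_pos": [0, 0, 86], "angular": [0, 0, 0]}, {"fingers": 50, "delta_pos": [0, 0, 86], "angular": [0, 0, 0]}])

```text
clock: 36.1
tool_pos: [0.5946, -0.3934, 0.0075]
orientation: [-179.8, 0.3, 7.1]
force: [-0.4, -0.1, -0.2]
opening: 0.05
gripper_force: 0.0
```

Request:
apply_moves(deltas=[{"fingers": 50, "delta_pos": [0, 0, 4], "angular": [0, 0, 0]}, {"fingers": 0, "delta_pos": [0, 0, 4], "angular": [0, 0, 0]}, {"fingers": 0, "delta_pos": [0, 0, 4], "angular": [0, 0, 0]}, {"fingers": 0, "delta_pos": [0, 0, 4], "angular": [0, 0, 0]}, {"fingers": 0, "delta_pos": [0, 0, 4], "angular": [0, 0, 0]}, {"fingers": 0, "delta_pos": [0, 0, 4], "angular": [0, 0, 0]}])

```text
clock: 36.7
tool_pos: [0.5973, -0.3957, 0.0078]
orientation: [-180.0, -0.0, 7.1]
force: [-0.5, 2.1, 5.4]
opening: 0.0299
gripper_force: 30.0
```

Run:
```python
from p import *
from plant import ctrl
t=ctrl.get_obs();print(t['tool_pos'],t['orientation'],t['opening'])
setcmd(t['tool_pos'],t['orientation'],0)
place(0,53,14.8,.0435)
```

```text
[ 0.59725628 -0.39573178  0.00783938] [-1.79979620e+02 -1.54285052e-03  7.06249356e+00] 0.029873071766043473
0 [0.0, 0.0, -24.0] [0.0, 0.0, 0.0]
0 [0.0, 0.0, -49.0] [0.0, 0.0, 0.0]
0 [0.0, 0.0, -73.0] [0.0, 0.0, 0.0]
0 [0.0, 0.0, -98.0] [0.0, 0.0, 0.0]
0 [0.0, 0.0, -122.0] [0.0, 0.0, 0.0]
0 [7.0, -36.0, -124.0] [0.0, 0.0, -0.5]
0 [14.0, -73.0, -125.0] [0.0, 0.0, -1.0]
0 [20.0, -109.0, -127.0] [0.0, 0.0, -2.0]
0 [27.0, -146.0, -128.0] [0.0, 0.0, -2.5]
0 [34.0, -182.0, -130.0] [0.0, 0.0, -3.0]
--
0 [9.0, -36.0, -1.0] [0.0, 0.0, -0.5]
0 [17.0, -72.0, -3.0] [0.0, 0.0, -1.0]
0 [26.0, -108.0, -4.0] [0.0, 0.0, -2.0]
0 [34.0, -144.0, -6.0] [0.0, 0.0, -2.5]
0 [43.0, -180.0, -7.0] [0.0, 0.0, -3.0]
0 [52.0, -216.0, -9.0] [0.0, 0.0, -3.5]
0 [60.0, -252.0, -10.0] [0.0, 0.0, -4.0]
0 [69.0, -288.0, -12.0] [0.0, 0.0, -4.5]
0 [69.0, -288.0, -12.0] [0.0, 0.0, -4.5]
0 [69.0, -288.0, -12.0] [0.0, 0.0, -4.5]
--
0 [0.0, 0.0, 29.0] [0.0, 0.0, 0.0]
0 [0.0, 0.0, 58.0] [0.0, 0.0, 0.0]
0 [0.0, 0.0, 87.0] [0.0, 0.0, 0.0]
0 [0.0, 0.0, 97.0] [0.0, 0.0, 0.0]
0 [0.0, 0.0, 107.0] [0.0, 0.0, 0.0]
0 [0.0, 0.0, 107.0] [0.0, 0.0, 0.0]
46 [0.0, 0.0, 107.0] [0.0, 0.0, 0.0]
46 [0.0, 0.0, 107.0] [0.0, 0.0, 0.0]
46 [0.0, 0.0, 107.0] [0.0, 0.0, 0.0]
46 [0.0, 0.0, 107.0] [0.0, 0.0, 0.0]
--
50 [0.0, 0.0, -35.0] [0.0, 0.0, 0.0]
50 [0.0, 0.0, -70.0] [0.0, 0.0, 0.0]
--
32 rows; end [0.6262 0.0847 0.113 ] [-180.    -0.    14.6]
```

Request:
apply_moves(deltas=[{"fingers": 0, "delta_pos": [0, 0, -24], "angular": [0, 0, 0]}, {"fingers": 0, "delta_pos": [0, 0, -49], "angular": [0, 0, 0]}, {"fingers": 0, "delta_pos": [0, 0, -73], "angular": [0, 0, 0]}, {"fingers": 0, "delta_pos": [0, 0, -98], "angular": [0, 0, 0]}, {"fingers": 0, "delta_pos": [0, 0, -122], "angular": [0, 0, 0]}, {"fingers": 0, "delta_pos": [7, -36, -124], "angular": [0, 0, -0.5]}, {"fingers": 0, "delta_pos": [14, -73, -125], "angular": [0, 0, -1]}, {"fingers": 0, "delta_pos": [20, -109, -127], "angular": [0, 0, -2]}, {"fingers": 0, "delta_pos": [27, -146, -128], "angular": [0, 0, -2.5]}, {"fingers": 0, "delta_pos": [34, -182, -130], "angular": [0, 0, -3]}])

```text
clock: 37.7
tool_pos: [0.6079, -0.2095, 0.1368]
orientation: [-179.9, 0.1, 10.0]
force: [0.5, -0.9, -0.9]
opening: 0.0295
gripper_force: 30.0
```

Request:
apply_moves(deltas=[{"fingers": 0, "delta_pos": [9, -36, -1], "angular": [0, 0, -0.5]}, {"fingers": 0, "delta_pos": [17, -72, -3], "angular": [0, 0, -1]}, {"fingers": 0, "delta_pos": [26, -108, -4], "angular": [0, 0, -2]}, {"fingers": 0, "delta_pos": [34, -144, -6], "angular": [0, 0, -2.5]}, {"fingers": 0, "delta_pos": [43, -180, -7], "angular": [0, 0, -3]}, {"fingers": 0, "delta_pos": [52, -216, -9], "angular": [0, 0, -3.5]}, {"fingers": 0, "delta_pos": [60, -252, -10], "angular": [0, 0, -4]}, {"fingers": 0, "delta_pos": [69, -288, -12], "angular": [0, 0, -4.5]}, {"fingers": 0, "delta_pos": [69, -288, -12], "angular": [0, 0, -4.5]}, {"fingers": 0, "delta_pos": [69, -288, -12], "angular": [0, 0, -4.5]}])

```text
clock: 38.7
tool_pos: [0.6257, 0.0856, 0.1489]
orientation: [-179.9, 0.1, 14.6]
force: [0.5, -0.7, -0.0]
opening: 0.03
gripper_force: 30.0
```

Request:
apply_moves(deltas=[{"fingers": 0, "delta_pos": [0, 0, 0], "angular": [0, 0, 0]}, {"fingers": 0, "delta_pos": [0, 0, 0], "angular": [0, 0, 0]}])

```text
clock: 38.9
tool_pos: [0.6258, 0.0837, 0.149]
orientation: [-179.9, 0.1, 14.5]
force: [0.1, -0.7, -0.5]
opening: 0.0297
gripper_force: 30.0
```

Request:
apply_moves(deltas=[{"fingers": 0, "delta_pos": [0, 0, 30], "angular": [0, 0, 0]}, {"fingers": 0, "delta_pos": [0, 0, 60], "angular": [0, 0, 0]}, {"fingers": 0, "delta_pos": [0, 0, 85], "angular": [0, 0, 0]}, {"fingers": 0, "delta_pos": [0, 0, 95], "angular": [0, 0, 0]}, {"fingers": 0, "delta_pos": [0, 0, 101], "angular": [0, 0, 0]}, {"fingers": 0, "delta_pos": [0, 0, 101], "angular": [0, 0, 0]}])

```text
clock: 39.5
tool_pos: [0.626, 0.0844, 0.048]
orientation: [-179.9, 0.1, 14.5]
force: [0.3, -0.6, 0.5]
opening: 0.0296
gripper_force: 30.0
```

Request:
apply_moves(deltas=[{"fingers": 0, "delta_pos": [0, 0, 2], "angular": [0, 0, 0]}, {"fingers": 0, "delta_pos": [0, 0, 2], "angular": [0, 0, 0]}])

```text
clock: 39.7
tool_pos: [0.6264, 0.085, 0.047]
orientation: [-179.9, -0.0, 14.6]
force: [-0.6, 0.2, 0.4]
opening: 0.0293
gripper_force: 30.0
```

Request:
apply_moves(deltas=[{"fingers": 36, "delta_pos": [0, 0, 0], "angular": [0, 0, 0]}, {"fingers": 46, "delta_pos": [0, 0, 0], "angular": [0, 0, 0]}, {"fingers": 46, "delta_pos": [0, 0, 0], "angular": [0, 0, 0]}, {"fingers": 46, "delta_pos": [0, 0, 0], "angular": [0, 0, 0]}, {"fingers": 50, "delta_pos": [0, 0, -35], "angular": [0, 0, 0]}, {"fingers": 50, "delta_pos": [0, 0, -75], "angular": [0, 0, 0]}, {"fingers": 50, "delta_pos": [0, 0, -105], "angular": [0, 0, 0]}, {"fingers": 50, "delta_pos": [0, 0, -105], "angular": [0, 0, 0]}, {"fingers": 50, "delta_pos": [0, 0, -105], "angular": [0, 0, 0]}])

```text
clock: 40.6
tool_pos: [0.6261, 0.0849, 0.1518]
orientation: [-179.9, -0.0, 14.5]
force: [-0.9, -0.2, -1.0]
opening: 0.05
gripper_force: 0.0
```

Run:
```python
from p import *
from chk import *
t=ctrl.get_obs();print(t['tool_pos'],t['orientation'])
chk('w14.png',.058)
setcmd(t['tool_pos'],t['orientation'],50)
plan([([.5,-.2,.15],[180,0,8],50,0),([.430,-.395,.10],[180,0,4.2],50,3)],48,8.4)
```

```text
[0.62610682 0.08493148 0.15178042] [-1.79887794e+02 -2.86401371e-02  1.45437812e+01]
[0.62610682 0.08493148 0.15178042] [-1.79887794e+02 -2.86401371e-02  1.45437812e+01] 0.05027885494014221
(646, 40, 122, 116, -75.3) trivet xy mm [7.6 5.2] yaw -90.1
50 [-28.0, 35.0, 0.0] [0.0, 0.0, 1.0]
50 [-55.0, 70.0, 0.0] [0.0, 0.0, 2.0]
50 [-83.0, 105.0, 1.0] [0.0, 0.0, 3.0]
50 [-111.0, 140.0, 1.0] [0.0, 0.0, 3.5]
50 [-138.0, 174.0, 1.0] [0.0, 0.0, 4.5]
50 [-166.0, 209.0, 1.0] [0.0, 0.0, 5.5]
50 [-194.0, 244.0, 1.0] [0.0, 0.0, 6.5]
50 [-217.0, 278.0, 11.0] [0.0, 0.0, 7.5]
50 [-240.0, 313.0, 21.0] [0.0, 0.0, 8.0]
50 [-264.0, 347.0, 31.0] [0.0, 0.0, 9.0]
--
50 [-17.0, 37.0, 10.0] [0.0, 0.0, 0.5]
50 [-35.0, 75.0, 20.0] [0.0, 0.0, 1.5]
50 [-35.0, 75.0, 20.0] [0.0, 0.0, 1.5]
50 [-35.0, 75.0, 20.0] [0.0, 0.0, 1.5]
50 [-35.0, 75.0, 20.0] [0.0, 0.0, 1.5]
--
15 rows; end [ 0.4301 -0.3952  0.0998] [-179.9   -0.     4. ]
```

Request:
apply_moves(deltas=[{"fingers": 50, "delta_pos": [-28, 35, 0], "angular": [0, 0, 1]}, {"fingers": 50, "delta_pos": [-55, 70, 0], "angular": [0, 0, 2]}, {"fingers": 50, "delta_pos": [-83, 105, 1], "angular": [0, 0, 3]}, {"fingers": 50, "delta_pos": [-111, 140, 1], "angular": [0, 0, 3.5]}, {"fingers": 50, "delta_pos": [-138, 174, 1], "angular": [0, 0, 4.5]}, {"fingers": 50, "delta_pos": [-166, 209, 1], "angular": [0, 0, 5.5]}, {"fingers": 50, "delta_pos": [-194, 244, 1], "angular": [0, 0, 6.5]}, {"fingers": 50, "delta_pos": [-217, 278, 11], "angular": [0, 0, 7.5]}, {"fingers": 50, "delta_pos": [-240, 313, 21], "angular": [0, 0, 8]}, {"fingers": 50, "delta_pos": [-264, 347, 31], "angular": [0, 0, 9]}])

```text
clock: 41.65
tool_pos: [0.456, -0.3187, 0.1183]
orientation: [-179.9, 0.2, 5.5]
force: [1.3, 0.4, 0.3]
opening: 0.0499
gripper_force: 0.0
```

Request:
apply_moves(deltas=[{"fingers": 50, "delta_pos": [-17, 37, 10], "angular": [0, 0, 0.5]}, {"fingers": 50, "delta_pos": [-35, 75, 20], "angular": [0, 0, 1.5]}, {"fingers": 50, "delta_pos": [-35, 75, 20], "angular": [0, 0, 1.5]}, {"fingers": 50, "delta_pos": [-35, 75, 20], "angular": [0, 0, 1.5]}, {"fingers": 50, "delta_pos": [-35, 75, 20], "angular": [0, 0, 1.5]}])

```text
clock: 42.15
tool_pos: [0.4296, -0.3949, 0.0991]
orientation: [-179.9, 0.2, 4.1]
force: [-0.5, -0.5, 0.3]
opening: 0.0501
gripper_force: 0.0
```

Run:
```python
from chk import *
print(ctrl.get_obs()['joint_pos'].round());chk('w15.png',.02)
```

```text
[-23.  19. -20.  -0. -51. 117.]
[ 0.42960671 -0.39489915  0.09905124] [-1.79891114e+02  1.54412529e-01  4.05822479e+00] 0.0498093869454758
(440, -395, 106, 28, 4.2) trivet xy mm [-302.7 -362.7] yaw -10.6
(618, -12, 67, 52, 15.9) trivet xy mm [-32.8 -37.9] yaw 1.1
```

Request:
apply_moves(deltas=[{"fingers": 50, "delta_pos": [0, 0, 32], "angular": [0, 0, 0]}, {"fingers": 50, "delta_pos": [0, 0, 64], "angular": [0, 0, 0]}, {"fingers": 50, "delta_pos": [0, 0, 95], "angular": [0, 0, 0]}, {"fingers": 50, "delta_pos": [0, 0, 95], "angular": [0, 0, 0]}, {"fingers": 0, "delta_pos": [0, 0, 95], "angular": [0, 0, 0]}, {"fingers": 0, "delta_pos": [0, 0, 95], "angular": [0, 0, 0]}, {"fingers": 0, "delta_pos": [0, 0, 95], "angular": [0, 0, 0]}, {"fingers": 0, "delta_pos": [0, 0, 95], "angular": [0, 0, 0]}, {"fingers": 0, "delta_pos": [0, 0, 95], "angular": [0, 0, 0]}])

```text
clock: 43.1
tool_pos: [0.4305, -0.3955, 0.0062]
orientation: [-180.0, -0.0, 4.1]
force: [0.6, 3.6, 7.3]
opening: 0.0296
gripper_force: 30.0
```

Run:
```python
from p import *
from plant import ctrl
t=ctrl.get_obs();print(t['tool_pos'],t['orientation'],t['opening'])
setcmd(t['tool_pos'],t['orientation'],0)
place(0,-53,14.8,.0435)
```

```text
[ 0.43048374 -0.39551793  0.00622152] [-1.79987573e+02 -1.97996601e-02  4.05898749e+00] 0.02958598980614785
0 [0.0, 0.0, -25.0] [0.0, 0.0, 0.0]
0 [0.0, 0.0, -50.0] [0.0, 0.0, 0.0]
0 [0.0, 0.0, -74.0] [0.0, 0.0, 0.0]
0 [0.0, 0.0, -99.0] [0.0, 0.0, 0.0]
0 [0.0, 0.0, -124.0] [0.0, 0.0, 0.0]
0 [23.0, -33.0, -126.0] [0.0, 0.0, -1.0]
0 [45.0, -66.0, -127.0] [0.0, 0.0, -2.0]
0 [68.0, -98.0, -129.0] [0.0, 0.0, -3.0]
0 [91.0, -131.0, -131.0] [0.0, 0.0, -4.0]
0 [113.0, -164.0, -133.0] [0.0, 0.0, -5.0]
--
0 [26.0, -31.0, -2.0] [0.0, 0.0, -1.0]
0 [51.0, -61.0, -3.0] [0.0, 0.0, -2.0]
0 [77.0, -92.0, -5.0] [0.0, 0.0, -3.0]
0 [102.0, -123.0, -7.0] [0.0, 0.0, -4.0]
0 [127.0, -153.0, -9.0] [0.0, 0.0, -5.0]
0 [153.0, -184.0, -11.0] [0.0, 0.0, -5.5]
0 [153.0, -184.0, -11.0] [0.0, 0.0, -5.5]
0 [153.0, -184.0, -11.0] [0.0, 0.0, -5.5]
0 [153.0, -184.0, 18.0] [0.0, 0.0, -5.5]
0 [153.0, -184.0, 47.0] [0.0, 0.0, -5.5]
--
0 [0.0, 0.0, 29.0] [0.0, 0.0, 0.0]
0 [0.0, 0.0, 39.0] [0.0, 0.0, 0.0]
0 [0.0, 0.0, 49.0] [0.0, 0.0, 0.0]
0 [0.0, 0.0, 49.0] [0.0, 0.0, 0.0]
46 [0.0, 0.0, 49.0] [0.0, 0.0, 0.0]
46 [0.0, 0.0, 49.0] [0.0, 0.0, 0.0]
46 [0.0, 0.0, 49.0] [0.0, 0.0, 0.0]
46 [0.0, 0.0, 49.0] [0.0, 0.0, 0.0]
50 [0.0, 0.0, 14.0] [0.0, 0.0, 0.0]
50 [0.0, 0.0, -21.0] [0.0, 0.0, 0.0]
--
30 rows; end [ 0.6537 -0.0182  0.1134] [-180.    -0.    14.6]
```

Request:
apply_moves(deltas=[{"fingers": 0, "delta_pos": [0, 0, -25], "angular": [0, 0, 0]}, {"fingers": 0, "delta_pos": [0, 0, -50], "angular": [0, 0, 0]}, {"fingers": 0, "delta_pos": [0, 0, -74], "angular": [0, 0, 0]}, {"fingers": 0, "delta_pos": [0, 0, -99], "angular": [0, 0, 0]}, {"fingers": 0, "delta_pos": [0, 0, -124], "angular": [0, 0, 0]}, {"fingers": 0, "delta_pos": [23, -33, -126], "angular": [0, 0, -1]}, {"fingers": 0, "delta_pos": [45, -66, -127], "angular": [0, 0, -2]}, {"fingers": 0, "delta_pos": [68, -98, -129], "angular": [0, 0, -3]}, {"fingers": 0, "delta_pos": [91, -131, -131], "angular": [0, 0, -4]}, {"fingers": 0, "delta_pos": [113, -164, -133], "angular": [0, 0, -5]}])

```text
clock: 44.1
tool_pos: [0.5316, -0.2226, 0.1385]
orientation: [-179.9, 0.0, 9.1]
force: [0.4, -0.8, -0.5]
opening: 0.0295
gripper_force: 30.0
```

Request:
apply_moves(deltas=[{"fingers": 0, "delta_pos": [26, -31, -2], "angular": [0, 0, -1]}, {"fingers": 0, "delta_pos": [51, -61, -3], "angular": [0, 0, -2]}, {"fingers": 0, "delta_pos": [77, -92, -5], "angular": [0, 0, -3]}, {"fingers": 0, "delta_pos": [102, -123, -7], "angular": [0, 0, -4]}, {"fingers": 0, "delta_pos": [127, -153, -9], "angular": [0, 0, -5]}, {"fingers": 0, "delta_pos": [153, -184, -11], "angular": [0, 0, -5.5]}, {"fingers": 0, "delta_pos": [153, -184, -11], "angular": [0, 0, -5.5]}, {"fingers": 0, "delta_pos": [153, -184, -11], "angular": [0, 0, -5.5]}, {"fingers": 0, "delta_pos": [153, -184, -11], "angular": [0, 0, -5.5]}, {"fingers": 0, "delta_pos": [153, -184, -11], "angular": [0, 0, -5.5]}])

```text
clock: 45.1
tool_pos: [0.6527, -0.0191, 0.149]
orientation: [-179.9, 0.1, 14.5]
force: [-0.6, -0.5, -0.8]
opening: 0.0295
gripper_force: 30.0
```

Request:
apply_moves(deltas=[{"fingers": 0, "delta_pos": [0, 0, 30], "angular": [0, 0, 0]}, {"fingers": 0, "delta_pos": [0, 0, 60], "angular": [0, 0, 0]}, {"fingers": 0, "delta_pos": [0, 0, 85], "angular": [0, 0, 0]}, {"fingers": 0, "delta_pos": [0, 0, 95], "angular": [0, 0, 0]}, {"fingers": 0, "delta_pos": [0, 0, 102], "angular": [0, 0, 0]}, {"fingers": 0, "delta_pos": [0, 0, 103], "angular": [0, 0, 0]}, {"fingers": 0, "delta_pos": [0, 0, 103], "angular": [0, 0, 0]}])

```text
clock: 45.8
tool_pos: [0.6538, -0.0181, 0.0469]
orientation: [-179.9, -0.0, 14.6]
force: [0.2, 0.3, 0.7]
opening: 0.0299
gripper_force: 30.0
```

Request:
apply_moves(deltas=[{"fingers": 36, "delta_pos": [0, 0, 0], "angular": [0, 0, 0]}, {"fingers": 46, "delta_pos": [0, 0, 0], "angular": [0, 0, 0]}, {"fingers": 46, "delta_pos": [0, 0, 0], "angular": [0, 0, 0]}, {"fingers": 46, "delta_pos": [0, 0, 0], "angular": [0, 0, 0]}, {"fingers": 50, "delta_pos": [0, 0, -35], "angular": [0, 0, 0]}, {"fingers": 50, "delta_pos": [0, 0, -75], "angular": [0, 0, 0]}, {"fingers": 50, "delta_pos": [-45, 0, -115], "angular": [0, 0, 0]}, {"fingers": 50, "delta_pos": [-90, 0, -155], "angular": [0, 0, 0]}, {"fingers": 50, "delta_pos": [-130, 0, -180], "angular": [0, 0, 0]}, {"fingers": 50, "delta_pos": [-130, 0, -180], "angular": [0, 0, 0]}])

```text
clock: 46.8
tool_pos: [0.5259, -0.0516, 0.2297]
orientation: [-179.9, -0.2, 14.5]
force: [0.8, 0.2, -0.3]
opening: 0.05
gripper_force: 0.0
```

Run:
```python
from chk import *
chk('w16.png',.058)
S,_=snap('scene','s16.png');D,_=snap('side','d16.png');W=cv2.imread('pics/w16.png')
S0=cv2.imread('pics/scene0.png');D0=cv2.imread('pics/side0.png')
for n,a in(('scene',S),('scene',S0),('side',D),('side',D0)): print(n,'lil',[r[:2]+(r[5],) for r in rects(n,a,(125,60,60),(150,255,255),.04,None,100)],'brown',[r[:5] for r in rects(n,a,(3,150,40),(16,255,200),.02,None,60) if abs(r[1])<600 and r[2]<190])
o=np.zeros((600,800,3),np.uint8);o[:400,:400]=cv2.resize(S[150:310,380:540],(400,400));o[:400,400:]=cv2.resize(S[160:280,250:370],(400,400)) if 0 else cv2.resize(S[190:290,240:400],(400,250)).repeat(1,0)[:0].reshape(0,400,3) if 0 else np.vstack([cv2.resize(S[170:290,200:400],(400,240)),cv2.resize(D[180:300,200:440],(400,160))])
o[400:,:320]=W[60:260,160:480];cv2.imwrite('pics/c16.png',o)
```

```text
[ 0.52589853 -0.05157013  0.22968787] [-179.93419872   -0.20755821   14.54341178] 0.04999381976696503
(638, 32, 132, 128, -75.4) trivet xy mm [-2.2 -0.5] yaw -90.2
scene lil [(662, -170, (np.int64(284), np.int64(226)))] brown [(992, -549, 99, 41, 80.1), (626, 33, 158, 138, 15.4)]
scene lil [(661, -164, (np.int64(287), np.int64(226)))] brown [(674, -202, 52, 31, -0.4), (633, -162, 33, 28, 0.8), (606, -389, 133, 31, 8.3), (465, 65, 135, 24, 4.2), (439, -30, 134, 28, -4.2), (441, -390, 135, 31, 3.7), (-285, -414, 168, 119, -85.6)]
side lil [(629, -166, (np.int64(351), np.int64(252)))] brown [(648, 54, 160, 155, 15.5)]
side lil [(628, -162, (np.int64(349), np.int64(251)))] brown [(427, -396, 128, 30, 3.7), (592, -395, 132, 29, 7.2), (425, -37, 126, 36, -4.7), (606, -146, 77, 67, 88.3), (451, 57, 128, 37, 4.5)]
```

View pics/c16.png

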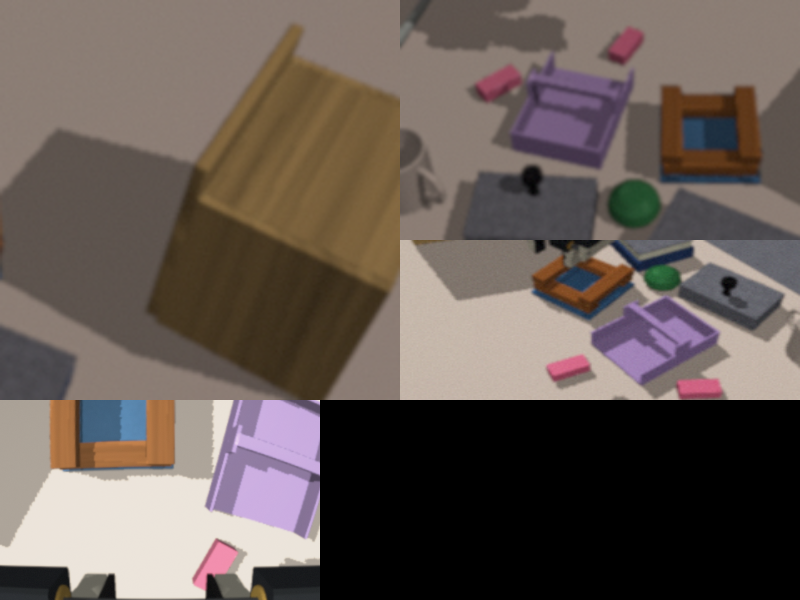

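The bin is shut, and the tray stands empty and upright on the table. The two crossed layers sit squarely on the trivet, no slat is left over, and the gripper touches nothing.

```bash
python3 -c "
from plant import ctrl
print(ctrl.close_job())"
```

```text
the job is handed in; nothing more can be done
None
```

The job is done and handed in at about 47 s on the robot's clock: all three spent blocks are in the shut bin, the empty tray stands upright on the table, and the four slats make a two-layer log cabin on the trivet.

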